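# Stack the coasters under the cup

## Task

Collect the wooden coasters into one squarely aligned pile on the coaster under the cup: first move the cup and the toothpick dispenser, each off its coaster, to stand upright on the cork mat, then stack all the other coasters flat on the cup's coaster, every edge lined up the long way with it. Last of all set the cup back upright in the middle of the top coaster; leave the dispenser on the mat and every other object where it is.

Things in the scene. Friction and masses are not known exactly. Their poses are not given: they have to be found in the camera images.
- mat: Thin rectangular cork mat fixed on the marble at the robot's left, 200 mm (its x) by 120 mm (its y), 6 mm thick, empty at the start. Origin at the centre of its underside, z up; its top is 6 mm above the marble.
- base_coaster: The coaster the cup stands on: an oblong wooden coaster with a plain flat top, 84 mm (its x) by 60 mm (its y), 12 mm thick, loose, 45 g, lying on the marble near the middle of the work area. Origin at the centre of its underside, z up. It stays where it is and becomes the bottom of the pile.
- cup: Small handle-less white ceramic cup, straight sided: 58 mm outside diameter from 10 mm up to the rim at 60 mm, foot 50 mm across, wall 4 mm, about 0.13 kg. Origin at the centre of its underside, z up. Starts upright on base_coaster.
- dispenser: Upright lilac plastic push dispenser for toothpicks: a 48 mm diameter cylinder 46 mm tall with a 29 mm wide push knob on top up to 58 mm, 90 g with a weighted bottom. Origin at the centre of its underside, z up. Starts upright on coaster_1.
- coaster_1: Identical to base_coaster (84 x 60 x 12 mm wooden oblong), lying flat on the marble. Origin at the centre of its underside, x along the 84 mm side, y along the 60 mm side, z up. Always present; the dispenser stands on it at the start.
- salt_pot: Bystander: small dark wooden pot, 36 mm diameter, 43 mm tall, between the coasters. Origin at the centre of its underside.
- jar: Bystander: clear glass jar with steel cap, 68 mm diameter, 85 mm tall, beyond the coasters. Origin at the centre of its underside.
- saucer: Bystander: white saucer, 120 mm diameter, 13 mm high, beyond the work area. Origin at the centre of its underside.
- spoon: Bystander: steel spoon lying flat beyond the coasters.
- coaster_2: Identical to base_coaster (84 x 60 x 12 mm wooden oblong), lying flat on the marble. Origin at the centre of its underside, x along the 84 mm side, y along the 60 mm side, z up. May be absent (between two and four of coaster_2 to coaster_5 are there).
- coaster_3: Identical to base_coaster (84 x 60 x 12 mm wooden oblong), lying flat on the marble. Origin at the centre of its underside, x along the 84 mm side, y along the 60 mm side, z up. May be absent (between two and four of coaster_2 to coaster_5 are there).
- coaster_4: Identical to base_coaster (84 x 60 x 12 mm wooden oblong), lying flat on the marble. Origin at the centre of its underside, x along the 84 mm side, y along the 60 mm side, z up. May be absent (between two and four of coaster_2 to coaster_5 are there).
- coaster_5: Identical to base_coaster (84 x 60 x 12 mm wooden oblong), lying flat on the marble. Origin at the centre of its underside, x along the 84 mm side, y along the 60 mm side, z up. May be absent (between two and four of coaster_2 to coaster_5 are there).
Mind the look-alikes: they are no part of the job. Leave any white look-alike of the coaster_3 alone. What is shaped like the coaster_5 but green is not meant.

How it is judged:
On the way, in this order (a step that is already met when the one before it is completed fails the run):
1. cup and dispenser both stand upright on the cork mat (x of cup in the frame of mat between -0.088 and 0.088 m and y of cup in the frame of mat between -0.048 and 0.048 m and z of cup in the frame of mat between 0.002 and 0.012 m and angle between each of cup, dispenser's own z axis and vertical below 0.1 rad and linear speed of each of cup, dispenser below 0.03 m/s and x of dispenser in the frame of mat between -0.088 and 0.088 m and y of dispenser in the frame of mat between -0.048 and 0.048 m and z of dispenser in the frame of mat between 0.002 and 0.012 m), for 0.2 s.
2. all other coasters are squarely piled on the cup's coaster while the cup still stands on the mat (horizontal distance between each of coaster_1, coaster_2, coaster_3, coaster_4, coaster_5 and base_coaster below 0.008 m and z of each of coaster_1, coaster_2, coaster_3, coaster_4, coaster_5 in the frame of base_coaster above 0.008 m and angle between the x axis of each of coaster_1, coaster_2, coaster_3, coaster_4, coaster_5 and the x axis of base_coaster, either way round below 0.14 rad and angle between each of coaster_1, coaster_2, coaster_3, coaster_4, coaster_5, base_coaster's own z axis and vertical below 0.08 rad and linear speed of each of coaster_1, coaster_2, coaster_3, coaster_4, coaster_5, cup below 0.03 m/s and height (world z) of base_coaster below 0.004 m and x of cup in the frame of mat between -0.088 and 0.088 m and y of cup in the frame of mat between -0.048 and 0.048 m and z of cup in the frame of mat between 0.002 and 0.012 m and angle between cup's own z axis and vertical below 0.1 rad), for 0.2 s.
At the end, for the whole second after the job is handed in: All present coasters lie flat on the bottom one, centres within 8 mm and long sides within 8 degrees of it; it lies on the marble; the cup stands upright on top within 14 mm of the middle; the dispenser stands upright on the cork mat; all at rest (horizontal distance between each of coaster_1, coaster_2, coaster_3, coaster_4, coaster_5 and base_coaster below 0.008 m and z of each of coaster_1, coaster_2, coaster_3, coaster_4, coaster_5 in the frame of base_coaster above 0.008 m and angle between the x axis of each of coaster_1, coaster_2, coaster_3, coaster_4, coaster_5 and the x axis of base_coaster, either way round below 0.14 rad and angle between each of coaster_1, coaster_2, coaster_3, coaster_4, coaster_5, base_coaster's own z axis and vertical below 0.08 rad and linear speed of each of coaster_1, coaster_2, coaster_3, coaster_4, coaster_5, dispenser, cup below 0.03 m/s and height (world z) of base_coaster below 0.004 m and x of dispenser in the frame of mat between -0.088 and 0.088 m and y of dispenser in the frame of mat between -0.048 and 0.048 m and z of dispenser in the frame of mat between 0.002 and 0.012 m and angle between each of dispenser, cup's own z axis and vertical below 0.1 rad and z of cup in the frame of coaster_1 above 0.008 m and z of cup in the frame of coaster_2 above 0.008 m and z of cup in the frame of coaster_3 above 0.008 m and z of cup in the frame of coaster_4 above 0.008 m and z of cup in the frame of coaster_5 above 0.008 m and horizontal distance between cup and base_coaster below 0.014 m and z of cup in the frame of base_coaster above 0.02 m); the robot touches nothing.
It fails at once if the salt pot was pushed more than 5 cm or overturned (distance of salt_pot from where it was at the start of the episode above 0.05 m or angle between salt_pot's own z axis and vertical above 0.8 rad).
It fails at once if the jar was pushed more than 5 cm or overturned (distance of jar from where it was at the start of the episode above 0.05 m or angle between jar's own z axis and vertical above 0.8 rad).
It fails at once if the spoon was pushed more than 5 cm (distance of spoon from where it was at the start of the episode above 0.05 m).
It fails at once if the saucer was pushed more than 5 cm or overturned (distance of saucer from where it was at the start of the episode above 0.05 m or angle between saucer's own z axis and vertical above 0.8 rad).
Of coaster_2, coaster_3, coaster_4, coaster_5 only 2 to 4 are there at a start; the rules pass over those that are not, and their reading is None.
At some moment in a run one of dispenser may be knocked a few centimetres aside while the robot is not near it.
Once in a run the grip may slacken for a moment while it holds something.
It also fails if it takes over 210 s, if anything falls off the work surface, if the arm or the gripper's body presses on something with over 40 N, if the wrist force passes 120 N, or if a joint passes its speed limit or range.

## Robot

A 7-joint arm with a two-finger parallel gripper is mounted at the origin on the work surface. World frame = base frame: x ahead of the robot, y to its left, z up, the work surface at z = 0. Lengths are in m, angles in rad, forces in N, time in s.
With the tool pointing down it reaches from about 0.425 to 1.025 m from the base axis. Payload 9.4 kg.
Tool frame: the origin (TCP) lies at the very end of the fingers, on their centre line; the grasp point (between the pads) lies 19 mm behind it (env.grip_point_offset is the distance from the TCP to the grasp point, in m); z points along the fingers, y is the line along which they close (so a half turn about z gives the same grasp; the last joint's range is limited). The gripper opens to 93 mm and grips with 3 to 60 N. Pads are 15 mm wide; open, the fingers measure 128 mm over their backs; the gripper's body (75 mm by 188 mm) begins 65 mm behind the grasp point.
Start: joints at [-1.181, 0.599, -0.003, 1.599, 0.002, 0.943, -0.08], TCP at [0.326, 0.647, 0.219] pointing down, gripper open.
Joint ranges: [-2.57, 2.57], [-0.35, 1.97], [-1.29, 1.29], [0.11, 2.56], [-1.05, 4.19], [0.11, 1.86], [-2.63, 2.63]. Speed limits (rad/s): [2.22, 2.22, 3.01, 3.01, 3.14, 3.14, 3.14].

## Interface

Orientations are given as [roll, pitch, yaw] about the fixed x, y, z axes, in that order (R = Rz(yaw) Ry(pitch) Rx(roll)).
In Python, from workcell import env, grab_frame, models gives the robot as it stands.
- The arm moves only by the tool jog_arm, never from a script. Its arguments are lists of equal length, an entry for each row: "delta_rot": the turn, a rotation vector about the tool's x, y, z in degrees, a list of three; "dp": the shift along the tool's x, y, z in mm, a list of three; "claw": the finger opening in mm, from 0 to 93. A call has 1 to 5 rows; each row is the pose to reach, as a shift and turn from the pose commanded when the call began, along the tool's axes at that moment; what a row does not reach only later rows make up. A row lasts 1/10 s, in which the tool goes at most 50 mm and 8.59 degrees, less where a joint would pass 70% of its speed; a pose out of reach is approached as far as the arm can. A call with a gripper value outside its range is refused whole. The fingers move at their own pace and stop on an object; "grip_force" is the grip in N (left out, the last holds). Time passes only in rows, so rows that repeat a pose let the fingers close. It gives the time, the measured TCP pose, the force, the opening and the grip force at its end, in the units of the state.
- env.sense(): the state, without advancing time (a new reading comes with each control period).
- grab_frame(name): name is "side" or "top" or "wrist"; returns a dict with "color" (420x560x3 uint8, red, green, blue), "fovy" (degrees; the focal length in pixels is half the picture's height over the tangent of half this angle, whatever the lens; pixels are square), "cx", "cy" (the principal point, pixels), "dist" ([k1, k2, p1, p2, k3] as OpenCV has them; the pictures are not rectified), "R" (3x3) and "t" (3): a world point X has camera coordinates R X + t. Camera axes: x right, y down, z forward; pixel columns grow to the right and rows downward; lengths in m; the calibration is good to about 2 mm. A picture is of the moment at which its call begins. There is no depth.
- env.job_done(): hands the job in; it is judged then, once.
Trained networks look in a picture, given as the dict that the camera call returned (one of the last four; its "shot" number tells which), for a name from the list of things; names that differ only in an ending like _2 or _b are one class to them, and where a whole thing is asked for, a point or a joint stands for the part that bears it (a point fixed in the world has none). Each returns a list of dicts, best first, with "p" (0 to 1); they miss things now and then, are a little off and sometimes report something else, mostly with a low value. They report only what shows in the picture. A call takes as long as a camera call. They do not tell look-alikes from the thing itself.
- models.regions_of(picture, query): "mask" (420x560 bool, what is visible of it) and "position" ([row, column] in pixels, amid what is visible of it).
The state is a dict: "time": time; "q": joint angles; "qvel": joint speeds; "tau": joint torques, N m; "position": TCP position; "ee_rot": TCP orientation; "force": force on the tool from outside, world axes, zero at the start; "moment": the same for the moment, N m; "gripper_width": finger opening in m; "finger_force": force on a finger pad.
Only numpy, scipy, OpenCV 4.12 (cv2) and the standard library are available. Lean on these libraries where they do the work, as an engineer would, in place of code of your own. Each camera call takes 0.05 s, during which the arm holds its last target. There are 200 camera calls.

## Working session

There is one attempt and no reset: what is moved stays moved. The work goes in short steps, Python scripts to look and compute and a tool call to move; the robot and the scene stay as the last step left them, time stands still between calls to the robot, and variables do not carry over. Pictures are saved under pics/ and viewed, at most 17 in all, crops included, and the job is handed in when it is done.

Besides the shell and the picture viewer there is one more tool, called after "Call:" as name(argument=value, ...) on one line, values as JSON. jog_arm: Moves the arm, as the interface text tells. Its arguments: {"type":"object","properties":{"delta_rot":{"type":"array","items":{"type":"array","items":{"type":"number"}}},"dp":{"type":"array","items":{"type":"array","items":{"type":"number"}}},"claw":{"type":"array","items":{"type":"number"}},"grip_force":{"type":"number"}},"required":["delta_rot","dp","claw"]}

```bash
ls; mkdir -p pics; cat > h.py <<'E'
import numpy as np, cv2, json
from workcell import env, grab_frame, models
from scipy.spatial.transform import Rotation as Ro
def K(p):
    h,w=p["color"].shape[:2]; f=h/2/np.tan(np.radians(p["fovy"])/2)
    return np.array([[f,0,p["cx"]],[0,f,p["cy"]],[0,0,1.]])
def back(p,uv,z):
    uv=np.asarray(uv,float).reshape(-1,1,2)
    n=cv2.undistortPoints(uv,K(p),np.array(p["dist"])).reshape(-1,2)
    R=np.array(p["R"]);t=np.array(p["t"])
    d=np.c_[n,np.ones(len(n))]@R; c=-R.T@t
    return c+d*((z-c[2])/d[:,2])[:,None]
def proj(p,X):
    R=np.array(p["R"]);t=np.array(p["t"])
    return cv2.projectPoints(np.asarray(X,float).reshape(-1,1,3),cv2.Rodrigues(R)[0],t,K(p),np.array(p["dist"]))[0].reshape(-1,2)
def save(p,n,crop=None,s=1):
    im=p["color"][:,:,::-1]
    if crop: r0,r1,c0,c1=crop; im=im[r0:r1,c0:c1]
    cv2.imwrite(f"pics/{n}.png",cv2.resize(im,None,fx=s,fy=s,interpolation=cv2.INTER_CUBIC))
E
python3 - <<'E'
from h import *
for n in ("top","side"):
    p=grab_frame(n); save(p,n+"0"); print(n,p["fovy"],p["dist"],-np.array(p["R"]).T@p["t"])
    for q in ("cup","dispenser","coaster_1","base_coaster","mat","salt_pot","jar","saucer","spoon"):
        print(q,[(round(r["p"],2),np.round(r["position"]).tolist(),int(r["mask"].sum())) for r in models.regions_of(p,q)])
print(env.sense())
E
```

```text
pics
top 48.774458731541884 [-0.12061485  0.          0.          0.          0.        ] [0.46534987 0.02236105 1.31869008]
cup [(0.73, [214.0, 236.0], 364)]
dispenser [(0.8, [242.0, 341.0], 276)]
coaster_1 [(0.98, [297.0, 393.0], 673), (0.94, [236.0, 342.0], 343), (0.83, [189.0, 331.0], 648), (0.76, [246.0, 403.0], 669), (0.75, [183.0, 387.0], 625)]
base_coaster [(0.66, [223.0, 243.0], 259)]
mat [(0.78, [225.0, 162.0], 3014)]
salt_pot [(0.41, [191.0, 274.0], 123)]
jar [(0.87, [147.0, 255.0], 508)]
saucer [(0.55, [134.0, 210.0], 1260), (0.52, [146.0, 255.0], 568)]
spoon [(0.69, [156.0, 346.0], 473)]
side 45.01638673400245 [-0.04950733  0.          0.          0.          0.        ] [-0.11166483 -0.61229508  0.66563834]
cup [(0.87, [179.0, 237.0], 769), (0.29, [173.0, 164.0], 1949)]
dispenser [(0.92, [256.0, 314.0], 773)]
coaster_1 [(0.82, [316.0, 393.0], 1459), (0.62, [227.0, 350.0], 812), (0.58, [363.0, 330.0], 1741), (0.56, [257.0, 422.0], 965)]
base_coaster [(0.78, [203.0, 233.0], 402), (0.52, [227.0, 350.0], 807)]
mat [(0.96, [175.0, 166.0], 1944)]
salt_pot [(0.76, [199.0, 286.
[... 153 characters left out ...]
[175.0, 168.0], 1900)]
{'time': 1.0, 'q': array([-1.18069728,  0.59928317, -0.00248685,  1.59937666,  0.00178424,
        0.94290631, -0.07979924]), 'qvel': array([-0.00187252,  0.00168603, -0.00078945, -0.00072371,  0.00124339,
        0.00018773,  0.00027746]), 'tau': array([-9.73988826e-04, -7.64834690e+01,  1.49600700e+00, -2.52697116e+01,
       -5.23774931e-02,  1.06536443e-02,  2.95098619e-05]), 'position': array([0.32628693, 0.64744087, 0.21863844]), 'ee_rot': array([3.14156079e+00, 3.88339662e-05, 2.67479594e+00]), 'force': array([ 0.02829758, -0.3744808 ,  0.04042028]), 'moment': array([0.01261871, 0.00788823, 0.00389122]), 'finger_force': 0.0, 'gripper_width': 0.09274469613406283}
```

View pics/top0.png

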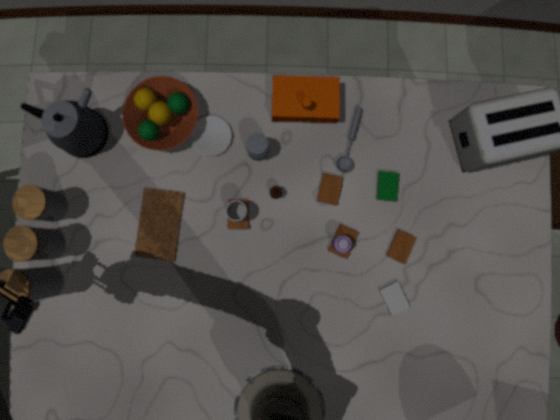

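View pics/side0.png

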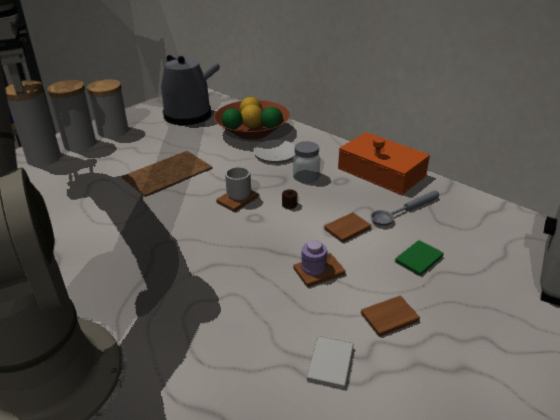

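Top view: the wooden candidates are at (col,row) (331,189), (402,246), (343,241) under the dispenser, and (239,216) under the cup. The look-alikes are green at (388,186) and white at (396,298), and I leave both alone. The orange box and bowl are not part of the job. So two extra coasters are present, plus coaster_1.

```bash
cat >> h.py <<'E'
def rect(p,mask,z):
    c=max(cv2.findContours(mask.astype(np.uint8),cv2.RETR_EXTERNAL,cv2.CHAIN_APPROX_NONE)[0],key=cv2.contourArea).reshape(-1,2)
    X=back(p,c,z)[:,:2]
    (x,y),(w,h),a=cv2.minAreaRect((X*1000).astype(np.float32))
    if w<h: w,h,a=h,w,a+90
    return np.round([x,y,w,h,(a+90)%180-90],1)
def centre(p,mask,z):
    c=max(cv2.findContours(mask.astype(np.uint8),cv2.RETR_EXTERNAL,cv2.CHAIN_APPROX_NONE)[0],key=cv2.contourArea).reshape(-1,2)
    X=back(p,c,z)[:,:2]*1000
    (x,y),r=cv2.minEnclosingCircle(X.astype(np.float32)); return np.round([x,y,r],1)
E
python3 - <<'E'
from h import *
for n in ("top","side"):
    p=grab_frame(n)
    for q,z in (("coaster_1",.012),("base_coaster",.012),("mat",.006)):
        for r in models.regions_of(p,q): print(n,q,np.round(r["position"]),rect(p,r["mask"],z))
    for q,z in (("cup",.042),("dispenser",.04),("salt_pot",.03),("jar",.05)):
        for r in models.regions_of(p,q)[:1]: print(n,q,back(p,r["position"][::-1],z).round(3), centre(p,r["mask"],z))
    if n=="top": save(p,"crop0",(150,330,200,440),3)
p=grab_frame("wrist"); s=env.sense()
R=Ro.from_euler("xyz",s["ee_rot"]).as_matrix(); Rc=np.array(p["R"])
print("cam in tool",R.T@(-Rc.T@p["t"]-s["position"]),(R.T@Rc.T).round(3),p["fovy"])
E
```

```text
top coaster_1 [234. 348.] [ 505.6 -177.    61.2   39.    69.7]
top coaster_1 [181. 388.] [ 644.7 -294.3   85.6   60.4   -3.4]
top coaster_1 [186. 330.] [ 630.9 -127.5   87.3   62.1   -9.8]
top coaster_1 [297. 392.] [ 324.4 -317.4   88.7   62.8   27.2]
top coaster_1 [247. 401.] [ 469.4 -334.    85.6   66.4  -25. ]
top coaster_1 [192. 275.] [618.3  27.3  37.1  34.1   1.5]
top base_coaster [224. 244.] [528.7 130.9  59.4  33.9 -88.2]
top mat [223. 161.] [519.1 355.4 205.6 122.6  -5.4]
top cup [[0.548 0.135 0.042]] [559.1 133.7  31.3]
top dispenser [[ 0.475 -0.161  0.04 ]] [ 475.6 -160.3   26.7]
top salt_pot [[0.617 0.022 0.03 ]] [615.4  25.6  16.4]
top jar [[0.745 0.079 0.05 ]] [738.7  80.7  39.3]
side coaster_1 [272. 325.] [ 478.7 -172.6   87.5   68.   -23.1]
side coaster_1 [225. 351.] [ 626.3 -132.9   91.4   68.9  -11.5]
side coaster_1 [363. 330.] [ 321.1 -320.3   91.3   59.5   26.5]
side coaster_1 [316. 389.] [ 467.7 -337.    89.6   66.2  -22. ]
side coaster_1 [257. 420.] [ 638.2 -297.    95.2   67.5   -2.4]
side base_coaster [202. 235.] [547.3 124.6  91.6  72.1  -0.6]
side mat [172. 166.] [515.6 356.9 201.3 130.2  -6.2]
side cup [[0.569 0.143 0.042]] [559.5 137.9  73.1]
side dispenser [[ 0.478 -0.161  0.04 ]] [ 474.4 -161.2   51.3]
side salt_pot [[0.596 0.016 0.03 ]] [605.5  12.1  40.7]
side jar [[0.722 0.068 0.05 ]] [737.3  76.2 102.8]
cam in tool [ 0.07763133  0.00076811 -0.16587085] [[-0.    -0.96  -0.279]
 [ 1.     0.    -0.001]
 [ 0.001 -0.279  0.96 ]] 64.85793859518125
```

View pics/crop0.png

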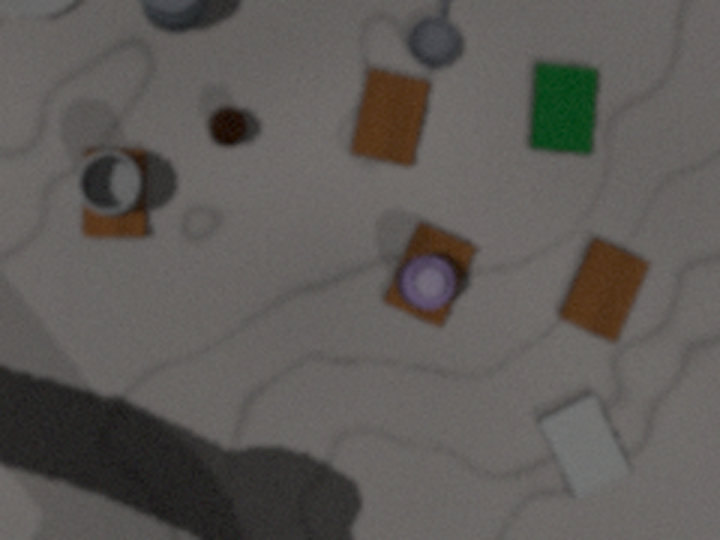

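Crop: the wooden coasters sit at crop (390,117), (605,288), (430,275) under the dispenser and (116,195) under the cup. The green one at (565,108) and the white one at (585,445) are the decoys. Now I move above the cup.

Call:
jog_arm(delta_rot=[[0,0,0],[0,0,0],[0,0,0],[0,0,0],[0,0,0]], dp=[[-36,-31,0],[-72,-62,0],[-108,-93,0],[-144,-124,0],[-180,-155,0]], claw=[93,93,93,93,93])

```text
time: 2.35
position: [0.4178, 0.4263, 0.2188]
ee_rot: [3.141, 0.0, 2.675]
force: [0.7, 0.4, 0.4]
gripper_width: 0.0931
finger_force: 0.0
```

Call:
jog_arm(delta_rot=[[0,0,0],[0,0,0],[0,0,0],[0,0,0],[0,0,0]], dp=[[-36,-31,0],[-72,-62,0],[-108,-93,0],[-144,-124,0],[-180,-155,0]], claw=[93,93,93,93,93])

```text
time: 2.85
position: [0.5089, 0.2068, 0.2189]
ee_rot: [3.141, 0.0, 2.675]
force: [0.5, 0.3, -0.6]
gripper_width: 0.0931
finger_force: 0.0
```

Call:
jog_arm(delta_rot=[[0,0,-8],[0,0,-16],[0,0,-24],[0,0,-26.7],[0,0,-26.7]], dp=[[-31,-26,10],[-62,-51,19],[-62,-51,19],[-62,-51,19],[-62,-51,19]], claw=[93,93,93,93,93])

```text
time: 3.35
position: [0.5409, 0.1346, 0.1997]
ee_rot: [3.141, 0.0, 3.14]
force: [0.7, -0.1, 0.5]
gripper_width: 0.0931
finger_force: 0.0
```

```bash
cat >> h.py <<'E'
def plan(x,y,z,yaw=None):
    "dp (mm) / turn (deg) to reach x,y,z (mm), yaw(deg), in present tool axes"
    s=env.sense(); R=Ro.from_euler("xyz",s["ee_rot"]); 
    dp=R.inv().apply(np.array([x,y,z])-s["position"]*1000)
    t=R if yaw is None else Ro.from_euler("xyz",[180,0,yaw],degrees=True)
    print("at",(s["position"]*1000).round(1),"rpy",np.degrees(s["ee_rot"]).round(2),"w",round(s["gripper_width"]*1000,1),"dp",dp.round(1),"rot",np.degrees((R.inv()*t).as_rotvec()).round(2),"t",s["time"])
E
cat > look.py <<'E'
import sys
from h import *
p=grab_frame("wrist"); save(p,sys.argv[1])
for q,z in (("coaster_1",.012),("base_coaster",.012)):
    for r in models.regions_of(p,q): print(q,round(r["p"],2),np.round(r["position"]),rect(p,r["mask"],z),int(r["mask"].sum()))
for q,z in (("cup",.072),("dispenser",.058),("salt_pot",.043)):
    for r in models.regions_of(p,q)[:1]: print(q,round(r["p"],2),back(p,r["position"][::-1],z/2).round(3),centre(p,r["mask"],z))
plan(550,135,200,180)
E
python3 look.py w1
```

```text
coaster_1 0.78 [257.  61.] [ 625.1 -122.9   79.6   65.7  -10.5] 2861
coaster_1 0.76 [147.  20.] [ 486.7 -150.1   86.9   45.2  -18. ] 1622
base_coaster 0.91 [170. 273.] [529.8 132.2  59.4  42.9 -88.9] 1451
cup 0.59 [[0.563 0.133 0.036]] [552.5 134.   33.4]
dispenser 0.83 [[ 0.48  -0.142  0.029]] [ 475.  -122.8   22.6]
salt_pot 0.84 [[0.603 0.039 0.022]] [601.1  37.6  18.5]
at [540.6 135.6 199.8] rpy [-1.8000e+02  2.0000e-02  1.7996e+02] w 92.8 dp [-9.4 -0.6 -0.2] rot [-0.    0.02 -0.04] t 3.65
```

View pics/w1.png

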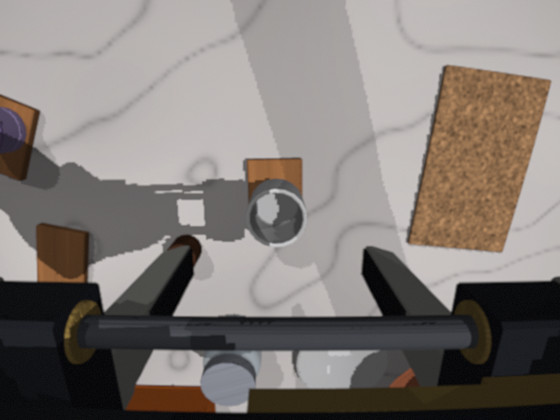

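Wrist view: the cup rim is at about (275,213), with the base coaster showing above it at (273,170). The mat is at (480,155) and the salt pot at (187,245). I fit the cup silhouette over several views, with its height left free.

```bash
cat >> h.py <<'E'
from scipy.optimize import minimize
def cyl(r,z0,z1,r2=None):
    a=np.linspace(0,2*np.pi,40,endpoint=False); c=np.c_[np.cos(a),np.sin(a)]
    return np.r_[np.c_[c*r,np.full(40,z0)],np.c_[c*(r2 or r),np.full(40,z1)]]
CUP=np.r_[cyl(.025,0,.01,.029),cyl(.029,.01,.06)]
DIS=np.r_[cyl(.024,0,.046),cyl(.0145,.046,.058)]
COA=np.array([[a*.042,b*.03,c] for a in(-1,1) for b in(-1,1) for c in(0,.012)])
def fit(obs,V,x0,yaw=False,freez=False):
    "obs: list of (picture,mask); convex solid V; x0=[x,y,z,yaw] m,rad"
    idx=[0,1]+([2] if freez else [])+([3] if yaw else [])
    sc=np.array([.005,.005,.005,.05])
    def pose(u):
        q=np.array(x0,float); q[idx]+=u*sc[idx]; return q
    def f(u):
        q=pose(u); X=V@Ro.from_euler("z",q[3]).as_matrix().T+q[:3]; e=0
        for p,m in obs:
            im=np.zeros((840*2,1120*2),np.uint8)
            h=cv2.convexHull(((proj(p,X)+.5)*4*16-8).astype(np.int32))
            cv2.fillConvexPoly(im,h,255,shift=4)
            im=cv2.resize(im,(560,420),interpolation=cv2.INTER_AREA)/255.
            e+=1-np.minimum(im,m).sum()/np.maximum(im,m).sum()
        return e/len(obs)
    n=len(idx); S=np.vstack([np.zeros(n),np.eye(n)*1.5])
    r=minimize(f,np.zeros(n),method="Nelder-Mead",options=dict(initial_simplex=S-.4,xatol=.01,fatol=1e-4))
    q=pose(r.x); return np.round([*(q[:3]*1000),np.degrees(q[3])],1),round(r.fun,3)
def best(p,q,X,tol=40):
    "mask of q nearest the pixel of world point X"
    u=proj(p,[X])[0]; L=[(np.hypot(*(np.array(r["position"])[::-1]-u)),r["mask"]) for r in models.regions_of(p,q)]
    L=[l for l in L if l[0]<tol]; return min(L,key=lambda l:l[0])[1] if L else None
E
python3 - <<'E'
from h import *
P=[grab_frame(n) for n in("wrist","top","side")]
M=[best(p,"cup",[.555,.134,.042]) for p in P]
O=[(p,m) for p,m in zip(P,M) if m is not None]
for o in O: print(fit([o],CUP,[.555,.134,.012,0]))
print("joint",fit(O,CUP,[.555,.134,.012,0],freez=True))
p=P[0]; m=best(p,"mat",[.519,.356,.006],80)
print(rect(p,m,.006))
plan(555,134,36,180)
E
```

```text
(array([557. , 134.1,  12. ,   0. ]), np.float64(0.033))
joint (array([558.6, 134. ,   6.9,   0. ]), np.float64(0.019))
[517.1 357.  199.3 122.   -5.8]
at [540.7 135.2 199.7] rpy [-180.      0.    179.96] w 93.3 dp [-14.3  -1.2 163.7] rot [-0.    0.   -0.04] t 4.0
```

Call:
jog_arm(delta_rot=[[0,0,0],[0,0,0],[0,0,0],[0,0,0],[0,0,0]], dp=[[-17,-1,40],[-17,-1,80],[-17,-1,120],[-17,-1,150],[-17,-1,170]], claw=[93,93,93,93,93])

```text
time: 4.5
position: [0.5569, 0.1339, 0.0273]
ee_rot: [-3.141, -0.002, 3.141]
force: [-0.1, 0.0, 0.4]
gripper_width: 0.0927
finger_force: 0.0
```

Call:
jog_arm(delta_rot=[[0,0,0],[0,0,0],[0,0,0],[0,0,0],[0,0,0]], dp=[[0,0,0],[0,0,0],[0,0,0],[0,0,0],[0,0,0]], claw=[50,50,50,50,50], grip_force=20)

```text
time: 5.0
position: [0.5583, 0.1341, 0.0308]
ee_rot: [3.141, 0.002, 3.141]
force: [-0.7, -0.3, 6.4]
gripper_width: 0.0584
finger_force: 20.1
```

Call:
jog_arm(delta_rot=[[0,0,0],[0,0,0],[0,0,0],[0,0,0],[0,0,0]], dp=[[0,0,0],[0,0,-10],[0,0,-40],[0,0,-60],[0,0,-60]], claw=[50,50,50,50,50])

```text
time: 5.5
position: [0.5591, 0.1345, 0.0926]
ee_rot: [3.14, 0.004, 3.14]
force: [0.1, -0.5, -2.0]
gripper_width: 0.0583
finger_force: 20.0
```

Call:
jog_arm(delta_rot=[[0,0,0],[0,0,0],[0,0,0],[0,0,0],[0,0,0]], dp=[[-3,45,0],[-6,90,0],[-9,135,0],[-12,180,0],[-13,216,0]], claw=[50,50,50,50,50])

```text
time: 6.0
position: [0.5702, 0.3531, 0.0888]
ee_rot: [3.141, -0.001, -3.141]
force: [-0.3, 0.9, -2.0]
gripper_width: 0.0582
finger_force: 20.0
```

Call:
jog_arm(delta_rot=[[0,0,0],[0,0,0],[0,0,0],[0,0,0],[0,0,0]], dp=[[0,0,0],[0,0,25],[0,0,50],[0,0,60],[0,0,64]], claw=[50,50,50,50,50])

```text
time: 6.5
position: [0.5695, 0.3486, 0.0247]
ee_rot: [-3.139, -0.003, 3.14]
force: [-9.8, -6.1, 29.0]
gripper_width: 0.0583
finger_force: 20.0
```

Call:
jog_arm(delta_rot=[[0,0,0],[0,0,0]], dp=[[0,0,0],[0,0,0]], claw=[50,50])

```text
time: 6.7
position: [0.5713, 0.3499, 0.0262]
ee_rot: [3.141, 0.001, 3.14]
force: [0.3, 0.2, -1.1]
gripper_width: 0.0583
finger_force: 20.0
```

Call:
jog_arm(delta_rot=[[0,0,0],[0,0,0],[0,0,0],[0,0,0],[0,0,0]], dp=[[0,0,1],[0,0,1],[0,0,1],[0,0,1],[0,0,1]], claw=[50,70,93,93,93])

```text
time: 7.2
position: [0.571, 0.3502, 0.0248]
ee_rot: [3.141, 0.0, 3.141]
force: [-0.3, 0.2, -0.3]
gripper_width: 0.0851
finger_force: 0.0
```

Call:
jog_arm(delta_rot=[[0,0,0],[0,0,0],[0,0,0],[0,0,0],[0,0,0]], dp=[[0,0,-30],[0,0,-75],[0,0,-120],[0,0,-160],[10,-30,-165]], claw=[93,93,93,93,93])

```text
time: 7.7
position: [0.5631, 0.3254, 0.195]
ee_rot: [3.134, 0.008, -3.139]
force: [0.8, -0.5, -1.2]
gripper_width: 0.093
finger_force: 0.0
```

Call:
jog_arm(delta_rot=[[0,0,0],[0,0,0],[0,0,0],[0,0,0],[0,0,0]], dp=[[10,-48,0],[20,-96,0],[30,-144,0],[40,-192,0],[50,-240,0]], claw=[93,93,93,93,93])

```text
time: 8.2
position: [0.51, 0.0784, 0.1899]
ee_rot: [3.142, 0.001, 3.141]
force: [0.6, -0.6, 0.2]
gripper_width: 0.0929
finger_force: 0.0
```

Call:
jog_arm(delta_rot=[[0,0,0],[0,0,0],[0,0,0],[0,0,0],[0,0,0]], dp=[[10,-48,0],[20,-96,0],[30,-144,0],[40,-192,0],[50,-240,0]], claw=[93,93,93,93,93])

```text
time: 8.7
position: [0.4599, -0.1616, 0.19]
ee_rot: [-3.141, 0.001, 3.141]
force: [0.6, -0.3, -0.3]
gripper_width: 0.093
finger_force: 0.0
```

```bash
cat > look2.py <<'E'
from h import *
P=[grab_frame(n) for n in("wrist","top","side")]; save(P[0],"w2")
for p,n in zip(P,"wts"):
    for q,V,X in (("dispenser",DIS,[.475,-.16,.012]),("cup",CUP,[.571,.35,.006])):
        m=best(p,q,np.add(X,[0,0,.03]))
        print(n,q,None if m is None else fit([(p,m)],V,[*X,0]))
    for q,X in (("coaster_1",[.478,-.17,0]),("coaster_1",[.63,-.128,0]),("base_coaster",[.547,.13,0])):
        m=best(p,q,np.add(X,[0,0,.012])); print(n,q,None if m is None else fit([(p,m)],COA,[*X,-.2],yaw=True))
plan(475,-161,30,180)
E
python3 look2.py
```

```text
w dispenser (array([ 474.5, -158.7,   12. ,    0. ]), np.float64(0.059))
w cup None
w coaster_1 (array([ 482.6, -167.1,    0. ,  -23.2]), np.float64(0.54))
w coaster_1 (array([ 630. , -125.9,    0. ,   -9.1]), np.float64(0.618))
w base_coaster (array([ 5.514e+02,  1.322e+02,  0.000e+00, -5.000e-01]), np.float64(0.264))
t dispenser (array([ 472.4, -160.7,   12. ,    0. ]), np.float64(0.755))
t cup (array([571.8, 349.9,   6. ,   0. ]), np.float64(0.08))
t coaster_1 (array([ 484. , -169. ,    0. ,  -22.7]), np.float64(0.64))
t coaster_1 (array([ 631.9, -127.8,    0. ,  -12.4]), np.float64(0.059))
t base_coaster (array([553. , 131.7,   0. ,   1.6]), np.float64(0.032))
s dispenser (array([ 476.2, -159.7,   12. ,    0. ]), np.float64(0.086))
s cup (array([571.1, 351.5,   6. ,   0. ]), np.float64(0.05))
s coaster_1 (array([ 484.1, -168.5,    0. ,  -23.1]), np.float64(0.402))
s coaster_1 (array([ 632.7, -128. ,    0. ,  -11.4]), np.float64(0.044))
s base_coaster (array([552.7, 132.1,   0. ,   1.8]), np.float64(0.094))
at [ 460.5 -159.7  189.7] rpy [-180.      0.    179.96] w 92.6 dp [-14.5  -1.3 159.7] rot [-0.    0.   -0.04] t 9.6
```

View pics/w2.png

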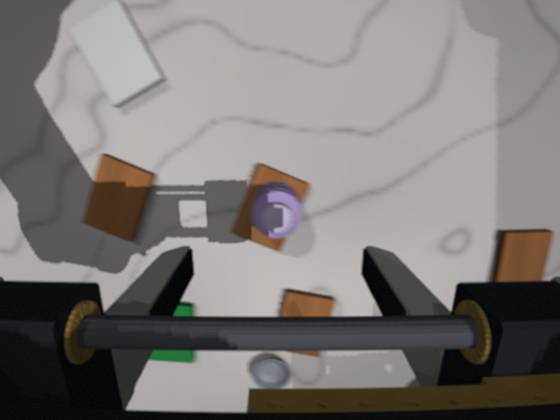

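Wrist view: the dispenser is at (276,210) on coaster_1, with one coaster at (119,197) and one at (306,320). The white decoy is at (117,52). The cup now stands on the mat.

Call:
jog_arm(delta_rot=[[0,0,0],[0,0,0],[0,0,0],[0,0,0],[0,0,0]], dp=[[-14,0,45],[-14,0,90],[-14,0,135],[-14,0,155],[-14,0,167]], claw=[93,93,93,93,93])

```text
time: 10.1
position: [0.4737, -0.1596, 0.0206]
ee_rot: [3.141, -0.003, 3.141]
force: [0.2, 0.0, -0.4]
gripper_width: 0.0928
finger_force: 0.0
```

Call:
jog_arm(delta_rot=[[0,0,0],[0,0,0],[0,0,0],[0,0,0],[0,0,0]], dp=[[0,0,0],[0,0,0],[0,0,0],[0,0,0],[0,0,0]], claw=[40,40,40,40,40], grip_force=20)

```text
time: 10.6
position: [0.4749, -0.16, 0.0235]
ee_rot: [-3.141, 0.002, 3.141]
force: [-0.2, 0.4, -0.3]
gripper_width: 0.0575
finger_force: 0.0
```

Call:
jog_arm(delta_rot=[[0,0,0],[0,0,0],[0,0,0],[0,0,0],[0,0,0]], dp=[[0,0,0],[0,0,-20],[0,0,-60],[0,0,-80],[0,0,-80]], claw=[40,40,40,40,40])

```text
time: 11.1
position: [0.4757, -0.1602, 0.1052]
ee_rot: [-3.14, 0.005, 3.141]
force: [-0.3, 0.3, -1.6]
gripper_width: 0.0477
finger_force: 20.0
```

Call:
jog_arm(delta_rot=[[0,0,0],[0,0,0],[0,0,0],[0,0,0],[0,0,0]], dp=[[0,40,0],[0,90,0],[0,140,0],[0,190,0],[0,240,0]], claw=[40,40,40,40,40])

```text
time: 11.6
position: [0.474, 0.082, 0.1018]
ee_rot: [-3.141, -0.001, 3.14]
force: [0.8, 0.3, -0.1]
gripper_width: 0.0479
finger_force: 20.0
```

Call:
jog_arm(delta_rot=[[0,0,0],[0,0,0],[0,0,0],[0,0,0],[0,0,0]], dp=[[-2,50,0],[-4,100,0],[-8,150,0],[-12,200,0],[-12,240,0]], claw=[40,40,40,40,40])

```text
time: 12.1
position: [0.4864, 0.3234, 0.1015]
ee_rot: [-3.142, -0.0, -3.141]
force: [0.7, -0.9, -0.6]
gripper_width: 0.0476
finger_force: 20.1
```

Call:
jog_arm(delta_rot=[[0,0,0],[0,0,0],[0,0,0],[0,0,0],[0,0,0]], dp=[[0,30,0],[0,39,0],[0,39,20],[0,39,40],[0,39,60]], claw=[40,40,40,40,40])

```text
time: 12.6
position: [0.4867, 0.3578, 0.0412]
ee_rot: [-3.14, -0.0, 3.14]
force: [0.8, -1.0, -1.2]
gripper_width: 0.0478
finger_force: 20.0
```

```bash
python3 - <<'E'
from h import *
p=grab_frame("side"); save(p,"s3",(100,250,80,300),3)
for n,p in (("side",p),("wrist",grab_frame("wrist"))):
  m=best(p,"dispenser",[.487,.359,.06],60); print(n,None if m is None else fit([(p,m)],DIS,[.487,.359,.03,0],freez=True))
plan(487,359,18,180)
E
```

```text
side (array([564.6, 493.1, -58.3,   0. ]), np.float64(0.289))
wrist (array([489.8, 357.3,  13.3,   0. ]), np.float64(0.126))
at [486.7 358.   42.2] rpy [-1.7991e+02 -6.0000e-02  1.7991e+02] w 47.6 dp [-0.3  1.  24.2] rot [-0.09 -0.06 -0.09] t 12.8
```

View pics/s3.png

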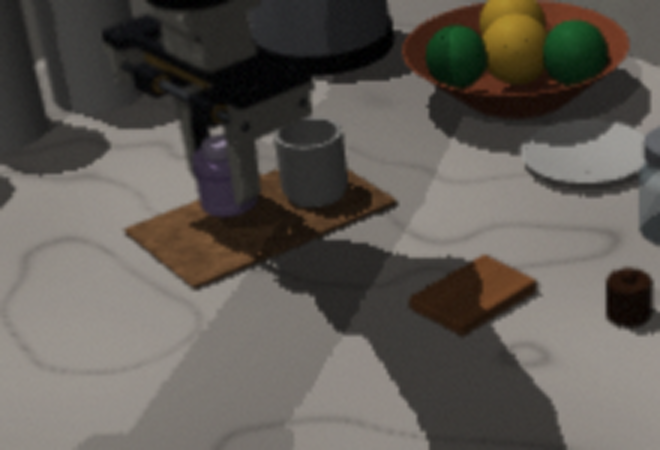

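Side crop: the dispenser is held upright over the mat at about (222,190), next to the cup at (312,165). I lower it gently.

Call:
jog_arm(delta_rot=[[0,0,0],[0,0,0],[0,0,0],[0,0,0],[0,0,0]], dp=[[0,1,6],[0,1,12],[0,1,17],[0,1,21],[0,1,21]], claw=[40,40,40,40,40])

```text
time: 13.3
position: [0.4866, 0.36, 0.0211]
ee_rot: [-3.141, -0.001, 3.141]
force: [0.8, -0.2, -1.2]
gripper_width: 0.0478
finger_force: 20.0
```

Call:
jog_arm(delta_rot=[[0,0,0],[0,0,0],[0,0,0]], dp=[[0,0,2],[0,0,4],[0,0,4]], claw=[40,40,40])

```text
time: 13.6
position: [0.487, 0.3603, 0.0186]
ee_rot: [3.141, 0.001, 3.141]
force: [-2.1, -1.3, 8.6]
gripper_width: 0.0478
finger_force: 20.0
```

Call:
jog_arm(delta_rot=[[0,0,0],[0,0,0],[0,0,0],[0,0,0],[0,0,0]], dp=[[0,0,0],[0,0,0],[0,0,0],[0,0,0],[0,0,0]], claw=[60,80,93,93,93])

```text
time: 14.1
position: [0.4868, 0.3602, 0.0175]
ee_rot: [-3.141, -0.0, 3.141]
force: [0.6, 0.1, -0.3]
gripper_width: 0.0828
finger_force: 0.0
```

Call:
jog_arm(delta_rot=[[0,0,0],[0,0,0],[0,0,0],[0,0,0],[0,0,0]], dp=[[0,0,-30],[0,0,-75],[0,0,-120],[0,0,-160],[0,0,-172]], claw=[93,93,93,93,93])

```text
time: 14.6
position: [0.4883, 0.3611, 0.1939]
ee_rot: [3.138, 0.005, 3.14]
force: [-0.3, 0.8, 0.1]
gripper_width: 0.0931
finger_force: 0.0
```

Call:
jog_arm(delta_rot=[[0,0,0],[0,0,0],[0,0,0],[0,0,0],[0,0,0]], dp=[[-11,-48,0],[-22,-95,0],[-33,-143,0],[-44,-190,0],[-53,-228,0]], claw=[93,93,93,93,93])

```text
time: 15.1
position: [0.5396, 0.1291, 0.1891]
ee_rot: [-3.141, -0.001, 3.139]
force: [1.1, -0.5, 0.2]
gripper_width: 0.0929
finger_force: 0.0
```

```bash
cat > look3.py <<'E'
from h import *
T=dict(c1=("coaster_1",COA,[.484,-.169,0,-.4]),c2=("coaster_1",COA,[.632,-.128,0,-.2]),c3=("coaster_1",COA,[.469,-.335,0,-.4]),
 base=("base_coaster",COA,[.553,.132,0,.03]),cup=("cup",CUP,[.571,.35,.006,0]),dis=("dispenser",DIS,[.487,.36,.006,0]))
def look(names,cams=("wrist","top","side"),freez=False):
    P={n:grab_frame(n) for n in cams}
    for k in names:
        q,V,X=T[k]; O=[]
        for n,p in P.items():
            m=best(p,q,np.add(X[:3],[0,0,.012]),30)
            if m is None: continue
            f=fit([(p,m)],V,X,yaw=V is COA); print(k,n,*f)
            if f[1]<.15: O.append((p,m))
        if freez and len(O)>1: print(k,"joint",*fit(O,V,X,yaw=V is COA,freez=True))
    return P
E
python3 - <<'E'
from look3 import *
P=look(["base","cup","dis","c1","c2","c3"],freez=True)
save(P["wrist"],"w4"); plan(553,132,200,181)
E
```

```text
base wrist [550.8 132.6   0.    1. ] 0.025
base side [553.1 131.    0.    1. ] 0.071
base joint [551.9 132.3  -0.8   0.6] 0.058
cup wrist [570.2 350.    6.    0. ] 0.024
cup top [571.4 350.5   6.    0. ] 0.063
cup side [572.2 350.7   6.    0. ] 0.054
cup joint [570.8 350.1   6.    0. ] 0.053
dis wrist [488.  359.6   6.    0. ] 0.053
dis top [487.5 359.2   6.    0. ] 0.092
dis side [488.8 360.2   6.    0. ] 0.078
dis joint [488.3 359.8   5.2   0. ] 0.076
c1 wrist [ 482.6 -168.5    0.   -22.5] 0.027
c1 top [ 483.  -167.8    0.   -23. ] 0.044
c1 side [ 483.7 -168.4    0.   -23. ] 0.07
c1 joint [ 4.829e+02 -1.684e+02  1.000e-01 -2.310e+01] 0.048
c2 wrist [ 631.  -126.4    0.   -12.1] 0.283
c2 top [ 632.2 -129.6    0.   -10.4] 0.074
c2 side [ 632.7 -127.9    0.   -11.4] 0.041
c2 joint [ 631.5 -128.8    1.1  -10.8] 0.06
c3 top [ 471.1 -335.7    0.   -23.1] 0.041
c3 side [ 473.1 -334.1    0.   -24.3] 0.069
c3 joint [ 471.8 -335.     1.4  -23.2] 0.058
at [539.7 132.1 189.7] rpy [1.8000e+02 1.0000e-02 1.7995e+02] w 93.0 dp [-13.3  -0.1 -10.3] rot [ 0.    0.01 -1.05] t 16.15
```

View pics/w4.png

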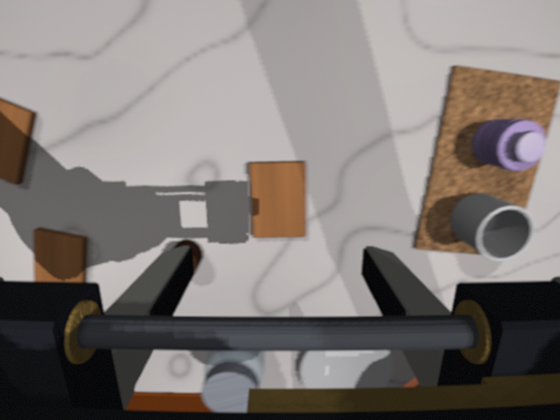

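Wrist view: the base coaster is bare at (277,200), and the dispenser (508,147) and cup (492,225) stand on the mat. Next is coaster_1.

Call:
jog_arm(delta_rot=[[0,0,0],[0,0,0],[0,0,0],[0,0,0],[0,0,0]], dp=[[10,-48,0],[20,-96,0],[30,-144,0],[40,-192,0],[50,-240,0]], claw=[93,93,93,93,93])

```text
time: 16.65
position: [0.4889, -0.1096, 0.1898]
ee_rot: [-3.142, 0.0, 3.141]
force: [1.1, -0.5, -0.1]
gripper_width: 0.0929
finger_force: 0.0
```

Call:
jog_arm(delta_rot=[[0,0,8],[0,0,16],[0,0,23],[0,0,23],[0,0,23]], dp=[[3,-30,20],[6.7,-60.5,50],[6.7,-60.5,90],[6.7,-60.5,130],[6.7,-60.5,150]], claw=[93,93,93,93,93])

```text
time: 17.15
position: [0.4818, -0.1684, 0.037]
ee_rot: [-3.141, -0.002, 2.738]
force: [-0.2, 0.3, 1.0]
gripper_width: 0.093
finger_force: 0.0
```

```bash
python3 - <<'E'
from look3 import *
P=look(["c1"],("wrist",)); plan(483,-168.4,4,157)
E
```

```text
c1 wrist [ 483.4 -167.     0.   -23. ] 0.024
at [ 481.3 -168.1   37.2] rpy [-179.96   -0.26  156.94] w 92.8 dp [-1.8  0.4 33.2] rot [-0.04 -0.26 -0.06] t 17.25
```

Call:
jog_arm(delta_rot=[[0,0,0],[0,0,0],[0,0,0],[0,0,0],[0,0,0]], dp=[[0,0,12],[0,0,22],[0,0,30],[0,0,35],[0,0,36]], claw=[93,93,93,93,93])

```text
time: 17.75
position: [0.4827, -0.1682, 0.0033]
ee_rot: [3.142, -0.0, 2.739]
force: [0.0, 0.2, 0.2]
gripper_width: 0.093
finger_force: 0.0
```

Call:
jog_arm(delta_rot=[[0,0,0],[0,0,0],[0,0,0],[0,0,0],[0,0,0]], dp=[[0,0,0],[0,0,0],[0,0,0],[0,0,0],[0,0,0]], claw=[50,50,50,50,50], grip_force=25)

```text
time: 18.25
position: [0.4829, -0.1683, 0.0038]
ee_rot: [3.142, 0.0, 2.74]
force: [-0.9, -0.6, 2.1]
gripper_width: 0.0598
finger_force: 25.0
```

Call:
jog_arm(delta_rot=[[0,0,0],[0,0,0],[0,0,0],[0,0,0],[0,0,0]], dp=[[0,0,0],[0,0,-10],[0,0,-30],[0,0,-55],[0,0,-60]], claw=[50,50,50,50,50])

```text
time: 18.75
position: [0.4835, -0.1686, 0.0661]
ee_rot: [3.141, 0.003, 2.739]
force: [0.1, -0.2, -0.5]
gripper_width: 0.0599
finger_force: 25.0
```

```bash
python3 - <<'E'
from look3 import *
T["h"]=("coaster_1",COA,[.483,-.168,.06,-.4])
P=look(["h"],("wrist","side"),freez=True); save(P["wrist"],"w5");plan(552,132.3,80,180.9)
E
```

```text
h wrist [ 483.7 -168.    60.   -23.4] 0.119
h side [ 485.3 -167.9   60.   -24.5] 0.322
at [ 482.6 -168.1   63.4] rpy [180.    -0.   156.97] w 59.5 dp [ 53.7 303.6 -16.6] rot [  0.    -0.   -23.93] t 18.95
```

View pics/w5.png

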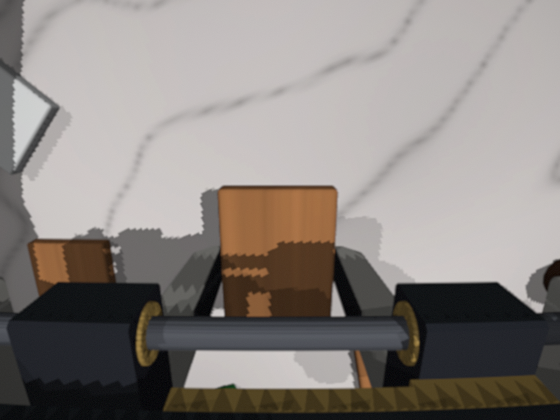

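Wrist view: coaster_1 hangs level and square between the fingers at (278,250). I carry it to the base.

Call:
jog_arm(delta_rot=[[0,0,0],[0,0,0],[0,0,0],[0,0,0],[0,0,0]], dp=[[7,40,0],[15,85,0],[24,132,0],[33,180,0],[40,225,0]], claw=[50,50,50,50,50])

```text
time: 19.45
position: [0.5335, 0.0565, 0.0625]
ee_rot: [-3.141, -0.002, 2.74]
force: [0.6, -0.4, -0.3]
gripper_width: 0.0601
finger_force: 25.0
```

Call:
jog_arm(delta_rot=[[0,0,-8],[0,0,-16],[0,0,-23.9],[0,0,-23.9],[0,0,-23.9]], dp=[[7,40,0],[12,70,0],[14.3,78.7,0],[14.3,78.7,0],[14.3,78.7,0]], claw=[50,50,50,50,50])

```text
time: 19.95
position: [0.551, 0.1315, 0.0628]
ee_rot: [-3.141, -0.002, -3.131]
force: [-0.2, -0.5, -0.5]
gripper_width: 0.0596
finger_force: 25.0
```

Call:
jog_arm(delta_rot=[[0,0,0],[0,0,0],[0,0,0],[0,0,0],[0,0,0]], dp=[[0,0,10],[0,0,24],[0,0,34],[0,0,38],[0,0,38]], claw=[50,50,50,50,50])

```text
time: 20.45
position: [0.5511, 0.132, 0.0245]
ee_rot: [-3.141, -0.002, -3.127]
force: [0.3, -0.6, 0.0]
gripper_width: 0.0595
finger_force: 25.0
```

```bash
python3 - <<'E'
from look3 import *
T["h"]=("coaster_1",COA,[.552,.132,.022,0])
P=look(["h","base"],("wrist","top","side"),freez=True); save(P["wrist"],"w6");plan(551.7,132.4,17,180.9)
E
```

```text
h wrist [550.9 132.1  22.    0.8] 0.157
h side [551.6 131.7  22.    2. ] 0.339
base side [551.9 129.    0.    3.8] 0.639
at [551.8 132.5  25.9] rpy [ 1.7999e+02  3.0000e-02 -1.7914e+02] w 59.6 dp [ 0.1 -0.1  8.9] rot [ 0.01  0.03 -0.04] t 20.9
```

View pics/w6.png

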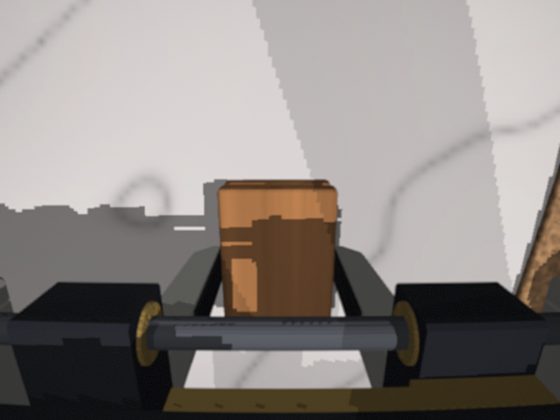

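Wrist view: the held coaster (278,250) sits over the base, whose edge shows just behind at row 182. Alignment is good, so I lower and release.

Call:
jog_arm(delta_rot=[[0,0,0],[0,0,0],[0,0,0],[0,0,0],[0,0,0]], dp=[[0,0,4],[0,0,7],[0,0,9],[0,0,10],[0,0,10]], claw=[50,50,50,50,50])

```text
time: 21.4
position: [0.5515, 0.1324, 0.0158]
ee_rot: [3.142, -0.0, -3.127]
force: [-1.1, -0.3, 4.9]
gripper_width: 0.0595
finger_force: 25.0
```

Call:
jog_arm(delta_rot=[[0,0,0],[0,0,0],[0,0,0],[0,0,0],[0,0,0]], dp=[[0,0,0],[0,0,0],[0,0,0],[0,0,0],[0,0,-10]], claw=[65,75,85,93,93])

```text
time: 21.9
position: [0.551, 0.1322, 0.025]
ee_rot: [-3.141, -0.002, -3.127]
force: [-0.2, -0.0, 0.5]
gripper_width: 0.0912
finger_force: 0.0
```

Call:
jog_arm(delta_rot=[[0,0,0],[0,0,0],[0,0,0],[0,0,0],[0,0,0]], dp=[[0,0,-40],[0,0,-80],[10,0,-120],[12,0,-160],[12,0,-160]], claw=[93,93,93,93,93])

```text
time: 22.4
position: [0.5416, 0.1326, 0.1912]
ee_rot: [3.139, 0.008, -3.127]
force: [-0.3, 0.5, 0.2]
gripper_width: 0.0931
finger_force: 0.0
```

```bash
cat >> look3.py <<'E'
def pile(n):
    V=COA*[1,1,n]; T["pile"]=("coaster_1",V,[.552,.132,0,.02])
    p=grab_frame("wrist"); q=grab_frame("side"); O=[]
    for name,P in(("wrist",p),("side",q)):
        u=[m for m in(best(P,k,[.552,.132,.012*n],35) for k in("coaster_1","base_coaster")) if m is not None]
        if not u: continue
        M=np.any(u,0); print("pile",name,*fit([(P,M)],V,[.552,.132,0,.02],yaw=True))
        print(" top face rect",rect(P,M,.012*n))
    return p
E
python3 - <<'E'
from look3 import *
p=pile(2); look(["c2","c3","dis","cup"],("top","side")); save(p,"w7",(120,280,190,370),4); plan(632,-128.6,100,169)
E
```

```text
pile wrist [552.  133.    0.    1.1] 0.055
 top face rect [550.1 133.3  83.9  60.1   1. ]
pile side [554.3 132.6   0.    1.5] 0.104
 top face rect [5.423e+02 1.191e+02 1.036e+02 8.300e+01 4.000e-01]
c2 top [ 631.8 -128.6    0.   -10.3] 0.044
c2 side [ 633.9 -128.     0.   -12.4] 0.085
c3 top [ 470.9 -336.2    0.   -23.2] 0.05
c3 side [ 473.  -334.2    0.   -22.4] 0.083
dis top [521.4 400.    6.    0. ] 0.084
dis side [523.2 403.    6.    0. ] 0.079
cup top [570.9 349.5   6.    0. ] 0.045
cup side [571.1 349.2   6.    0. ] 0.047
at [539.7 132.2 185.5] rpy [-1.8000e+02 -1.0000e-02 -1.7914e+02] w 93.0 dp [ -88.4 -262.2   85.6] rot [-1.000e-02 -1.000e-02  1.186e+01] t 23.2
```

View pics/w7.png

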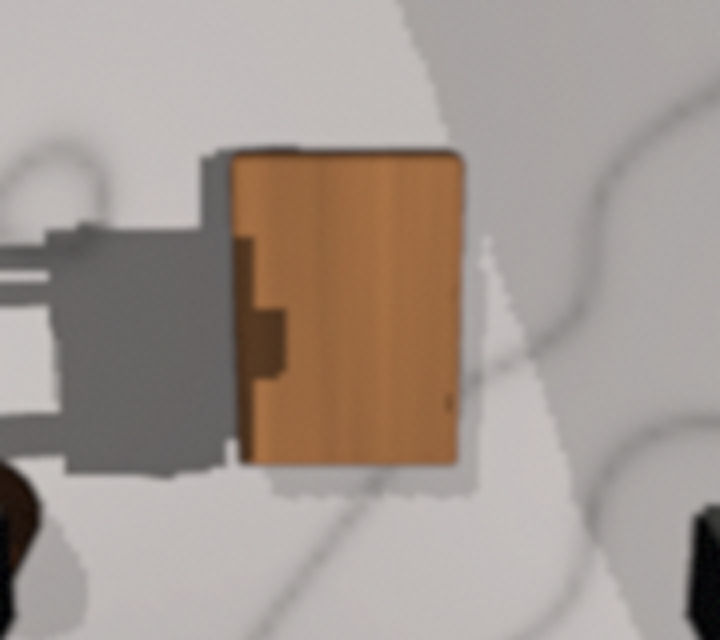

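Crop: the two coasters are stacked square at crop (348,308). The dispenser has been knocked to about (522,401), still on the mat, and I'll recentre it later. Next is coaster c2.

Call:
jog_arm(delta_rot=[[0,0,0],[0,0,0],[0,0,0],[0,0,0],[0,0,0]], dp=[[-15,-44,0],[-30,-89,0],[-45,-133,0],[-60,-178,0],[-75,-222,0]], claw=[93,93,93,93,93])

```text
time: 23.7
position: [0.6184, -0.0905, 0.1858]
ee_rot: [3.142, 0.0, -3.127]
force: [1.2, -0.1, 0.1]
gripper_width: 0.0932
finger_force: 0.0
```

Call:
jog_arm(delta_rot=[[0,0,6],[0,0,11.9],[0,0,11.9],[0,0,11.9],[0,0,11.9]], dp=[[-10,-30,10],[-14,-40,50],[-14,-40,90],[-14,-40,120],[-14,-40,145]], claw=[93,93,93,93,93])

```text
time: 24.2
position: [0.632, -0.1284, 0.0387]
ee_rot: [-3.141, -0.001, 2.949]
force: [0.8, -0.4, -0.0]
gripper_width: 0.0928
finger_force: 0.0
```

```bash
python3 - <<'E'
from look3 import *
T["c2"]=("coaster_1",COA,[.632,-.128,0,-.19]);P=look(["c2"],("wrist",)); plan(632.2,-128.4,4,169)
E
```

```text
c2 wrist [ 631.4 -126.6    0.   -11.1] 0.021
at [ 630.5 -128.    37.4] rpy [-179.99   -0.31  168.96] w 92.9 dp [-1.9 -0.1 33.4] rot [-0.01 -0.31 -0.04] t 24.3
```

Call:
jog_arm(delta_rot=[[0,0,0],[0,0,0],[0,0,0],[0,0,0],[0,0,0]], dp=[[0,1,12],[0,1,22],[0,1,30],[0,1,35],[0,1,36.5]], claw=[93,93,93,93,93])

```text
time: 24.8
position: [0.6327, -0.1274, 0.0039]
ee_rot: [3.142, -0.0, 2.949]
force: [0.5, 0.1, -0.3]
gripper_width: 0.0928
finger_force: 0.0
```

Call:
jog_arm(delta_rot=[[0,0,0],[0,0,0],[0,0,0],[0,0,0],[0,0,0]], dp=[[0,0,0],[0,0,0],[0,0,0],[0,0,0],[0,0,0]], claw=[50,50,50,50,50], grip_force=25)

```text
time: 25.3
position: [0.6329, -0.1274, 0.0044]
ee_rot: [3.142, 0.0, 2.949]
force: [-0.1, 0.2, 2.7]
gripper_width: 0.0597
finger_force: 25.0
```

Call:
jog_arm(delta_rot=[[0,0,0],[0,0,0],[0,0,0],[0,0,0],[0,0,0]], dp=[[0,0,0],[0,0,-10],[0,0,-35],[0,0,-65],[0,0,-70]], claw=[50,50,50,50,50])

```text
time: 25.8
position: [0.6344, -0.128, 0.0777]
ee_rot: [3.141, 0.005, 2.948]
force: [0.5, -0.2, -0.5]
gripper_width: 0.0596
finger_force: 25.0
```

```bash
python3 - <<'E'
from look3 import *
T["h"]=("coaster_1",COA,[.632,-.128,.07,-.19])
P=look(["h"],("wrist",)); plan(551.7,132.4,74,180.9)
E
```

```text
at [ 633.4 -127.5   75.6] rpy [1.7999e+02 1.4000e-01 1.6896e+02] w 59.6 dp [130.  239.4   1.3] rot [ -0.     0.14 -11.94] t 25.9
```

Call:
jog_arm(delta_rot=[[0,0,0],[0,0,0],[0,0,0],[0,0,0],[0,0,0]], dp=[[18,33,0],[40,75,0],[62,115,0],[84,156,0],[105,195,0]], claw=[50,50,50,50,50])

```text
time: 26.4
position: [0.5656, 0.0858, 0.0731]
ee_rot: [-3.141, -0.002, 2.949]
force: [-0.1, 0.7, -0.3]
gripper_width: 0.0596
finger_force: 25.0
```

Call:
jog_arm(delta_rot=[[0,0,-6],[0,0,-11.9],[0,0,-11.9],[0,0,-11.9],[0,0,-11.9]], dp=[[15,30,0],[24,44.4,0],[24,44.4,10],[24,44.4,25],[24,44.4,34]], claw=[50,50,50,50,50])

```text
time: 26.9
position: [0.5516, 0.1308, 0.0383]
ee_rot: [-3.14, -0.002, -3.13]
force: [-0.3, 0.4, 0.5]
gripper_width: 0.0595
finger_force: 25.0
```

Call:
jog_arm(delta_rot=[[0,0,0],[0,0,0]], dp=[[0,0,2],[0,0,2]], claw=[50,50])

```text
time: 27.1
position: [0.5518, 0.1311, 0.0374]
ee_rot: [-3.141, -0.001, -3.129]
force: [-0.3, 0.4, -0.1]
gripper_width: 0.0593
finger_force: 25.0
```

```bash
python3 - <<'E'
from look3 import *
T["h"]=("coaster_1",COA,[.552,.132,.034,0])
P=look(["h"],("wrist",)); save(P["wrist"],"w8",(120,330,180,380),3);plan(552,132.4,28.4,180.9)
E
```

```text
h wrist [550.2 131.7  34.    0.8] 0.129
at [552.3 131.7  38.2] rpy [-1.7999e+02  1.0000e-02 -1.7922e+02] w 59.7 dp [0.3 0.7 9.8] rot [-0.01  0.01 -0.12] t 27.2
```

View pics/w8.png

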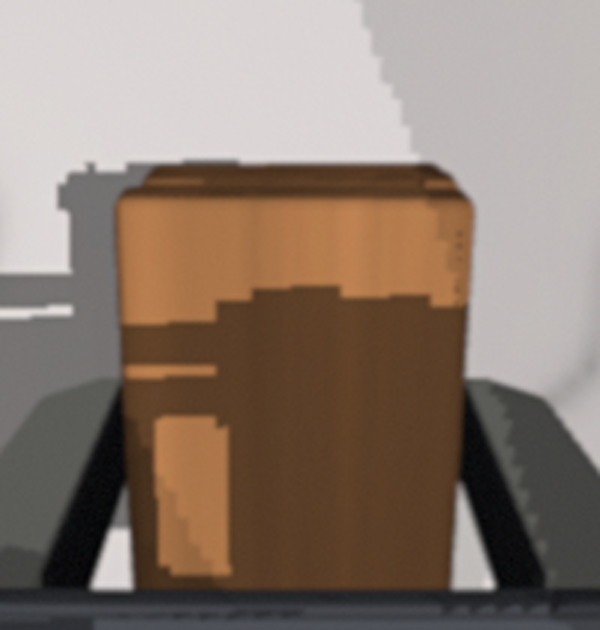

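Crop: the third coaster at (293,390) is centred over the pile, with the lower edges just behind at row 175. I lower and release.

Call:
jog_arm(delta_rot=[[0,0,0],[0,0,0],[0,0,0],[0,0,0],[0,0,0]], dp=[[0,0.7,4],[0,0.7,7],[0,0.7,9],[0,0.7,10.3],[0,0.7,10.3]], claw=[50,50,50,50,50])

```text
time: 27.7
position: [0.552, 0.133, 0.0283]
ee_rot: [3.141, 0.0, -3.127]
force: [-2.0, 0.3, 6.8]
gripper_width: 0.0597
finger_force: 25.0
```

Call:
jog_arm(delta_rot=[[0,0,0],[0,0,0],[0,0,0],[0,0,0],[0,0,0]], dp=[[0,0,0],[0,0,0],[0,0,0],[0,0,0],[0,0,-10]], claw=[65,75,85,93,93])

```text
time: 28.2
position: [0.5513, 0.1328, 0.0372]
ee_rot: [-3.141, -0.002, -3.127]
force: [-0.6, 0.4, 0.3]
gripper_width: 0.0909
finger_force: 0.0
```

Call:
jog_arm(delta_rot=[[0,0,0],[0,0,0],[0,0,0],[0,0,0],[0,0,0]], dp=[[0,0,-40],[0,0,-80],[10,0,-120],[12,0,-150],[12,0,-150]], claw=[93,93,93,93,93])

```text
time: 28.7
position: [0.5415, 0.1331, 0.1924]
ee_rot: [3.139, 0.006, -3.127]
force: [0.7, 0.3, -0.4]
gripper_width: 0.0929
finger_force: 0.0
```

```bash
python3 - <<'E'
from look3 import *
p=pile(3); T["dis"]=("dispenser",DIS,[.522,.401,.006,0]);look(["c3","dis","cup"],("top","side")); plan(472,-335.2,60,157)
E
```

```text
pile wrist [5.531e+02 1.336e+02 0.000e+00 5.000e-01] 0.062
 top face rect [5.491e+02 1.336e+02 8.370e+01 5.950e+01 5.000e-01]
pile side [551.6 131.6   0.    1.5] 0.229
 top face rect [5.465e+02 1.257e+02 9.320e+01 7.040e+01 3.000e-01]
c3 top [ 470.8 -335.1    0.   -23.4] 0.06
c3 side [ 473.7 -334.8    0.   -23.6] 0.085
dis top [521.1 401.4   6.    0. ] 0.133
dis side [524.1 404.1   6.    0. ] 0.121
cup top [570.3 348.8   6.    0. ] 0.045
cup side [571.6 351.4   6.    0. ] 0.053
at [540.  132.7 187.6] rpy [-1.7999e+02 -2.0000e-02 -1.7915e+02] w 92.9 dp [  74.9 -466.8  127.7] rot [-2.000e-02 -1.000e-02  2.385e+01] t 29.4
```

Call:
jog_arm(delta_rot=[[0,0,0],[0,0,0],[0,0,0],[0,0,0],[0,0,0]], dp=[[8,-48,0],[16,-96,0],[24,-144,0],[32,-192,0],[38,-240,0]], claw=[93,93,93,93,93])

```text
time: 29.9
position: [0.505, -0.1095, 0.188]
ee_rot: [3.142, 0.0, -3.126]
force: [0.3, -0.5, -1.0]
gripper_width: 0.0931
finger_force: 0.0
```

Call:
jog_arm(delta_rot=[[0,0,0],[0,0,0],[0,0,0],[0,0,0],[0,0,0]], dp=[[6,-45,0],[12,-90,0],[18,-135,0],[24,-180,0],[30,-210,0]], claw=[93,93,93,93,93])

```text
time: 30.4
position: [0.4779, -0.3217, 0.188]
ee_rot: [-3.14, 0.0, -3.129]
force: [0.1, -0.2, 0.7]
gripper_width: 0.0934
finger_force: 0.0
```

Call:
jog_arm(delta_rot=[[0,0,8],[0,0,16],[0,0,23.6],[0,0,23.6],[0,0,23.6]], dp=[[7,-16.8,20],[7,-16.8,60],[7,-16.8,100],[7,-16.8,130],[7,-16.8,147]], claw=[93,93,93,93,93])

```text
time: 30.9
position: [0.4711, -0.3345, 0.0383]
ee_rot: [3.141, -0.003, 2.744]
force: [0.7, -0.5, 0.3]
gripper_width: 0.0931
finger_force: 0.0
```

```bash
python3 - <<'E'
from look3 import *
P=look(["c3"],("wrist",)); save(P["wrist"],"w9"); plan(472,-335.2,4,157)
E
```

```text
c3 wrist [ 472.  -334.     0.   -23.4] 0.02
at [ 470.9 -334.4   38.6] rpy [179.97  -0.22 157.25] w 93.1 dp [-1.5 -0.3 34.6] rot [ 0.03 -0.22  0.25] t 31.0
```

View pics/w9.png

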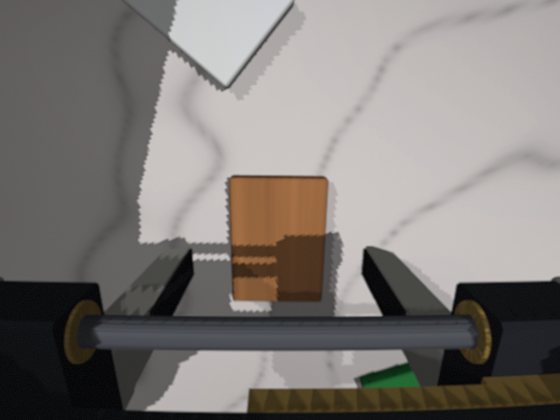

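Wrist view: the brown coaster at (279,238) is centred between the fingers. The white decoy at (215,40) and the green at (390,377) are clear. I grasp it.

Call:
jog_arm(delta_rot=[[0,0,0],[0,0,0],[0,0,0],[0,0,0],[0,0,0]], dp=[[0,0,12],[0,0,22],[0,0,30],[0,0,35],[0,0,36.5]], claw=[93,93,93,93,93])

```text
time: 31.5
position: [0.4719, -0.335, 0.004]
ee_rot: [3.141, -0.0, 2.745]
force: [-0.2, -0.3, -0.5]
gripper_width: 0.0928
finger_force: 0.0
```

Call:
jog_arm(delta_rot=[[0,0,0],[0,0,0],[0,0,0],[0,0,0],[0,0,0]], dp=[[0,0,0],[0,0,0],[0,0,0],[0,0,0],[0,0,0]], claw=[50,50,50,50,50], grip_force=25)

```text
time: 32.0
position: [0.4721, -0.3351, 0.0046]
ee_rot: [-3.142, 0.0, 2.745]
force: [-0.7, 0.1, 2.0]
gripper_width: 0.0597
finger_force: 25.0
```

Call:
jog_arm(delta_rot=[[0,0,0],[0,0,0],[0,0,0],[0,0,0],[0,0,0]], dp=[[0,0,0],[0,0,-10],[0,0,-35],[0,0,-72],[0,0,-80]], claw=[50,50,50,50,50])

```text
time: 32.5
position: [0.473, -0.3361, 0.0879]
ee_rot: [-3.141, 0.004, 2.744]
force: [0.3, -0.3, -1.4]
gripper_width: 0.0596
finger_force: 25.0
```

Call:
jog_arm(delta_rot=[[0,0,0]], dp=[[0,0,0]], claw=[50])

```text
time: 32.6
position: [0.4728, -0.3354, 0.0861]
ee_rot: [-3.141, 0.003, 2.745]
force: [0.2, 0.6, -0.6]
gripper_width: 0.0596
finger_force: 25.0
```

```bash
python3 - <<'E'
from look3 import *
plan(552,132.5,84,180.9)
E
```

```text
at [ 472.8 -335.4   86.1] rpy [-179.98    0.18  157.27] w 59.6 dp [107.7 462.2   1.6] rot [ -0.06   0.17 -23.63] t 32.6
```

Call:
jog_arm(delta_rot=[[0,0,0],[0,0,0],[0,0,0],[0,0,0],[0,0,0]], dp=[[9,40,0],[20,88,0],[31,136,0],[42,184,0],[54,230,0]], claw=[50,50,50,50,50])

```text
time: 33.1
position: [0.5107, -0.1, 0.0833]
ee_rot: [-3.141, -0.001, 2.745]
force: [0.1, 0.2, -1.0]
gripper_width: 0.06
finger_force: 25.0
```

Call:
jog_arm(delta_rot=[[0,0,0],[0,0,0],[0,0,0],[0,0,0],[0,0,0]], dp=[[11,48,0],[22,95,0],[33,142,0],[40,175,0],[45,195,0]], claw=[50,50,50,50,50])

```text
time: 33.6
position: [0.5445, 0.0988, 0.083]
ee_rot: [-3.141, -0.002, 2.749]
force: [1.0, -0.3, -0.3]
gripper_width: 0.0596
finger_force: 25.0
```

Call:
jog_arm(delta_rot=[[0,0,-8],[0,0,-16],[0,0,-23.6],[0,0,-23.6],[0,0,-23.6]], dp=[[5,20,0],[8.1,37.2,0],[8.1,37.2,15],[8.1,37.2,28],[8.1,37.2,34]], claw=[50,50,50,50,50])

```text
time: 34.1
position: [0.5507, 0.1319, 0.0484]
ee_rot: [-3.141, -0.003, -3.131]
force: [-1.2, -0.1, -0.7]
gripper_width: 0.0594
finger_force: 25.0
```

Call:
jog_arm(delta_rot=[[0,0,0],[0,0,0]], dp=[[0,0,0],[0,0,0]], claw=[50,50])

```text
time: 34.3
position: [0.5517, 0.1319, 0.0501]
ee_rot: [-3.141, -0.001, -3.129]
force: [-0.2, 0.5, -0.0]
gripper_width: 0.0593
finger_force: 25.0
```

```bash
python3 - <<'E'
from look3 import *
T["h"]=("coaster_1",COA,[.552,.132,.046,0])
P=look(["h"],("wrist",)); save(P["wrist"],"w10",(120,330,180,380),3);plan(552,132.5,40.5,180.9)
E
```

```text
h wrist [551.6 132.4  46.    0.7] 0.142
at [552.1 132.3  50.6] rpy [-1.7999e+02  2.0000e-02 -1.7923e+02] w 59.3 dp [ 0.1  0.2 10.1] rot [-0.01  0.02 -0.13] t 34.4
```

View pics/w10.png

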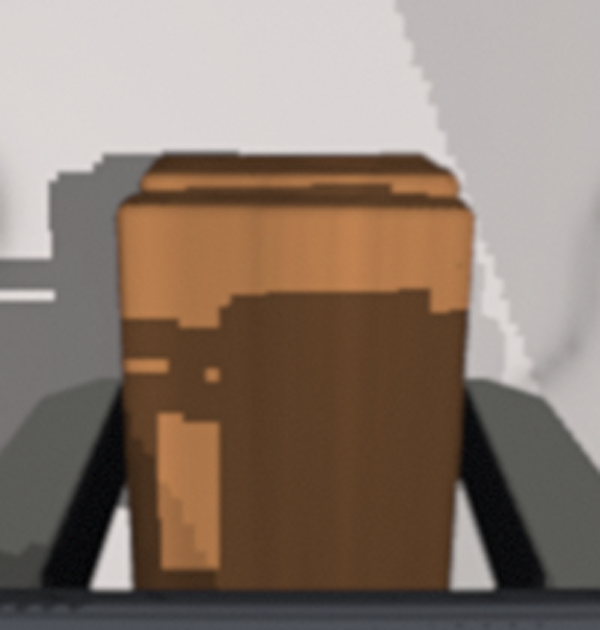

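Crop: the last coaster at (293,395) is over the pile, whose edge sits just behind at row 180. It is within a millimetre or two.

Call:
jog_arm(delta_rot=[[0,0,0],[0,0,0],[0,0,0],[0,0,0],[0,0,0]], dp=[[0.7,0.2,4],[0.7,0.2,7],[0.7,0.2,9],[0.7,0.2,10.4],[0.7,0.2,10.4]], claw=[50,50,50,50,50])

```text
time: 34.9
position: [0.5511, 0.1328, 0.0405]
ee_rot: [3.141, 0.0, -3.127]
force: [-1.9, -0.6, 9.1]
gripper_width: 0.0595
finger_force: 25.0
```

Call:
jog_arm(delta_rot=[[0,0,0],[0,0,0],[0,0,0],[0,0,0],[0,0,0]], dp=[[0,0,0],[0,0,0],[0,0,0],[0,0,0],[0,0,-10]], claw=[65,75,85,93,93])

```text
time: 35.4
position: [0.5505, 0.1326, 0.0493]
ee_rot: [-3.141, -0.002, -3.127]
force: [-0.2, -0.5, 0.7]
gripper_width: 0.0911
finger_force: 0.0
```

Call:
jog_arm(delta_rot=[[0,0,0],[0,0,0],[0,0,0],[0,0,0],[0,0,0]], dp=[[0,0,-40],[0,0,-80],[10,0,-120],[12,0,-140],[12,0,-140]], claw=[93,93,93,93,93])

```text
time: 35.9
position: [0.5402, 0.1329, 0.1934]
ee_rot: [3.139, 0.005, -3.127]
force: [-0.3, -0.4, -0.3]
gripper_width: 0.0929
finger_force: 0.0
```

```bash
python3 - <<'E'
from look3 import *
p=pile(4); save(p,"w11"); T["dis"]=("dispenser",DIS,[.522,.402,.006,0]);look(["dis","cup"]); plan(505,402,180,180)
E
```

```text
pile wrist [5.539e+02 1.334e+02 0.000e+00 4.000e-01] 0.079
 top face rect [549.9 133.3  85.3  60.3   0.8]
pile side [553.3 132.8   0.    2.2] 0.296
 top face rect [546.6 124.4  97.6  77.3   1.8]
dis wrist [521.2 402.    6.    0. ] 0.026
dis top [521.9 400.6   6.    0. ] 0.082
dis side [521.1 401.2   6.    0. ] 0.087
cup wrist [570.2 349.9   6.    0. ] 0.043
cup top [571.1 349.5   6.    0. ] 0.066
cup side [571.6 351.    6.    0. ] 0.042
at [539.2 132.5 189.8] rpy [-1.7999e+02 -1.0000e-02 -1.7915e+02] w 92.8 dp [ 30.2 269.9   9.8] rot [-0.01 -0.01  0.85] t 36.65
```

View pics/w11.png

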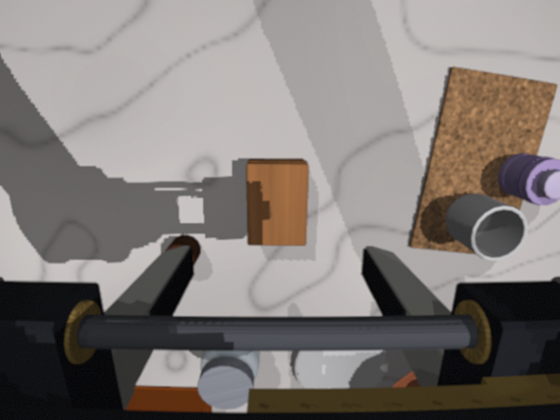

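Wrist view: the pile is square at (277,202). The dispenser at (535,180) is near the mat edge, with the cup at (487,225). I recentre the dispenser first, then return the cup.

Call:
jog_arm(delta_rot=[[0,0,0],[0,0,0],[0,0,0],[0,0,0],[0,0,0]], dp=[[3,46,0],[6,92,0],[9,138,0],[12,184,0],[13.8,230,0]], claw=[93,93,93,93,93])

```text
time: 37.15
position: [0.5215, 0.3643, 0.19]
ee_rot: [3.142, 0.0, -3.127]
force: [0.5, 0.1, 0.2]
gripper_width: 0.0931
finger_force: 0.0
```

Call:
jog_arm(delta_rot=[[0,0,0],[0,0,0],[0,0,0],[0,0,0],[0,0,0]], dp=[[0,39,0],[0,39,20],[0,39,50],[0,39,80],[0,39,95]], claw=[80,80,80,80,80])

```text
time: 37.65
position: [0.5203, 0.4009, 0.0925]
ee_rot: [-3.14, -0.002, -3.126]
force: [-1.4, 1.1, -0.5]
gripper_width: 0.0799
finger_force: 0.0
```

```bash
python3 - <<'E'
from look3 import *
T["dis"]=("dispenser",DIS,[.522,.402,.006,0]);P=look(["dis","cup"],("wrist","top","side")); save(P["wrist"],"w12"); plan(521.4,401.3,20,180.85)
E
```

```text
dis wrist [520.6 401.3   6.    0. ] 0.053
dis side [521.4 401.6   6.    0. ] 0.072
cup top [572.2 347.6   6.    0. ] 0.302
cup side [571.5 349.8   6.    0. ] 0.075
at [521.9 401.7  96.2] rpy [ 1.7993e+02  8.0000e-02 -1.7915e+02] w 80.0 dp [ 0.6 -0.5 76.2] rot [0.07 0.08 0.  ] t 38.1
```

View pics/w12.png

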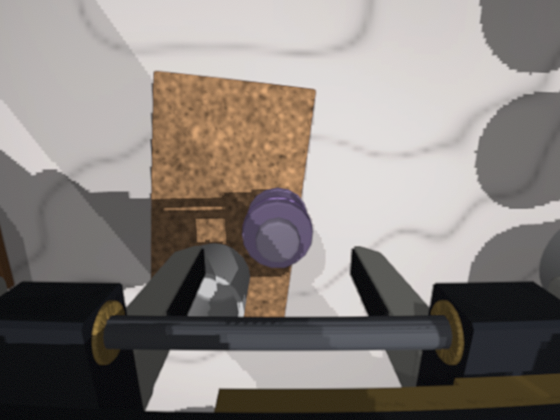

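Wrist view: the dispenser is at (277,230), with the cup at (220,285) close beneath the left finger. I turn the gripper 40° for clearance before descending.

Call:
jog_arm(delta_rot=[[0,0,8],[0,0,16],[0,0,24],[0,0,32],[0,0,40]], dp=[[0,0,0],[0,0,0],[0,0,0],[0,0,0],[0,0,0]], claw=[80,80,80,80,80])

```text
time: 38.6
position: [0.5215, 0.4017, 0.0957]
ee_rot: [3.14, -0.0, 2.453]
force: [-0.4, 0.3, 0.2]
gripper_width: 0.0804
finger_force: 0.0
```

Call:
jog_arm(delta_rot=[[0,0,0],[0,0,0],[0,0,0],[0,0,0],[0,0,0]], dp=[[0,0,20],[0,0,45],[0,0,62],[0,0,70],[0,0,74]], claw=[80,80,80,80,80])

```text
time: 39.1
position: [0.5214, 0.4012, 0.0205]
ee_rot: [-3.141, -0.0, 2.458]
force: [0.3, 0.1, 0.4]
gripper_width: 0.0801
finger_force: 0.0
```

Call:
jog_arm(delta_rot=[[0,0,0],[0,0,0],[0,0,0],[0,0,0],[0,0,0]], dp=[[0,0,0],[0,0,0],[0,0,0],[0,0,0],[0,0,0]], claw=[40,40,40,40,40], grip_force=15)

```text
time: 39.6
position: [0.5215, 0.4015, 0.0214]
ee_rot: [3.141, 0.0, 2.458]
force: [-0.5, -0.4, 2.6]
gripper_width: 0.0474
finger_force: 15.0
```

Call:
jog_arm(delta_rot=[[0,0,0]], dp=[[0,0,0]], claw=[40])

```text
time: 39.7
position: [0.5215, 0.4015, 0.0214]
ee_rot: [3.141, -0.0, 2.458]
force: [-0.9, -0.5, 4.8]
gripper_width: 0.0478
finger_force: 15.0
```

Call:
jog_arm(delta_rot=[[0,0,0],[0,0,0],[0,0,0],[0,0,0],[0,0,0]], dp=[[0,0,-8],[0,0,-15],[0,-18,-15],[0,-36,-15],[0,-54,-15]], claw=[40,40,40,40,40])

```text
time: 40.2
position: [0.487, 0.3591, 0.0365]
ee_rot: [3.141, 0.0, 2.459]
force: [-0.1, -0.4, -1.5]
gripper_width: 0.0477
finger_force: 15.0
```

Call:
jog_arm(delta_rot=[[0,0,0],[0,0,0],[0,0,0],[0,0,0],[0,0,0]], dp=[[0,0,0],[0,0,5],[0,0,10],[0,0,14],[0,0,15]], claw=[40,40,40,40,40])

```text
time: 40.7
position: [0.4877, 0.3602, 0.0209]
ee_rot: [3.141, -0.0, 2.459]
force: [-4.4, -0.6, 17.7]
gripper_width: 0.0478
finger_force: 15.0
```

Call:
jog_arm(delta_rot=[[0,0,0],[0,0,0],[0,0,0],[0,0,0],[0,0,0]], dp=[[0,0,0],[0,0,0],[0,0,0],[0,0,0],[0,0,0]], claw=[55,70,80,80,80])

```text
time: 41.2
position: [0.4873, 0.3595, 0.0208]
ee_rot: [-3.142, 0.0, 2.458]
force: [0.6, -0.5, 0.3]
gripper_width: 0.0787
finger_force: 0.0
```

Call:
jog_arm(delta_rot=[[0,0,0],[0,0,0],[0,0,0],[0,0,0],[0,0,0]], dp=[[0,0,-20],[0,0,-60],[0,0,-100],[0,0,-130],[0,0,-130]], claw=[80,80,80,80,80])

```text
time: 41.7
position: [0.4891, 0.3603, 0.1548]
ee_rot: [3.136, 0.001, 2.458]
force: [-0.0, 0.3, -0.1]
gripper_width: 0.0797
finger_force: 0.0
```

```bash
python3 - <<'E'
from look3 import *
P=look(["dis","cup"]); plan(571,350,150,180.8)
E
```

```text
dis wrist [487.5 361.1   6.    0. ] 0.079
dis top [497.7 356.    6.    0. ] 0.622
dis side [488.8 362.8   6.    0. ] 0.079
cup wrist [569.5 351.1   6.    0. ] 0.077
cup top [571.4 350.4   6.    0. ] 0.084
cup side [573.5 351.2   6.    0. ] 0.082
at [487.1 359.1 150.1] rpy [-179.92    0.    140.84] w 80.0 dp [-70.8  45.9   0.1] rot [-8.000e-02 -3.000e-02 -3.996e+01] t 42.15
```

Call:
jog_arm(delta_rot=[[0,0,-8],[0,0,-16],[0,0,-24],[0,0,-32],[0,0,-40]], dp=[[-30,20,0],[-60,40,0],[-70.8,46,0],[-70.8,46,0],[-70.8,46,0]], claw=[93,93,93,93,93])

```text
time: 42.65
position: [0.5718, 0.3497, 0.1502]
ee_rot: [-3.141, -0.0, -3.122]
force: [0.7, 0.5, 0.2]
gripper_width: 0.0931
finger_force: 0.0
```

Call:
jog_arm(delta_rot=[[0,0,0],[0,0,0],[0,0,0],[0,0,0],[0,0,0]], dp=[[0,0,35],[0,0,75],[0,0,105],[0,0,120],[0,0,125]], claw=[93,93,93,93,93])

```text
time: 43.15
position: [0.5706, 0.3498, 0.0241]
ee_rot: [-3.14, -0.002, -3.127]
force: [0.0, -0.8, 0.0]
gripper_width: 0.0928
finger_force: 0.0
```

Call:
jog_arm(delta_rot=[[0,0,0],[0,0,0],[0,0,0],[0,0,0],[0,0,0]], dp=[[0,0,0],[0,0,0],[0,0,0],[0,0,0],[0,0,0]], claw=[50,50,50,50,50], grip_force=20)

```text
time: 43.65
position: [0.5715, 0.3507, 0.0267]
ee_rot: [3.141, 0.001, -3.126]
force: [-0.7, 0.8, 6.6]
gripper_width: 0.0582
finger_force: 20.1
```

Call:
jog_arm(delta_rot=[[0,0,0]], dp=[[0,0,0]], claw=[50])

```text
time: 43.75
position: [0.5715, 0.3507, 0.0268]
ee_rot: [3.141, 0.001, -3.126]
force: [-0.7, -1.3, 5.6]
gripper_width: 0.0578
finger_force: 20.0
```

Call:
jog_arm(delta_rot=[[0,0,0],[0,0,0],[0,0,0],[0,0,0],[0,0,0]], dp=[[0,0,-10],[0,0,-40],[0,0,-80],[0,0,-100],[0,0,-100]], claw=[50,50,50,50,50])

```text
time: 44.25
position: [0.5727, 0.3511, 0.1294]
ee_rot: [3.139, 0.004, -3.127]
force: [-0.5, -0.1, -2.6]
gripper_width: 0.0579
finger_force: 20.0
```

```bash
python3 - <<'E'
from look3 import *
plan(552,132.5,125,180.8)
E
```

```text
at [572.7 351.1 129.4] rpy [ 179.84    0.24 -179.15] w 57.9 dp [  24.  -218.3    3.7] rot [0.16 0.24 0.05] t 44.25
```

Call:
jog_arm(delta_rot=[[0,0,0],[0,0,0],[0,0,0],[0,0,0],[0,0,0]], dp=[[4,-42,0],[8,-88,0],[13,-135,0],[18,-180,0],[22.5,-217.6,0]], claw=[50,50,50,50,50])

```text
time: 44.75
position: [0.5508, 0.1298, 0.125]
ee_rot: [-3.14, -0.002, -3.128]
force: [0.9, 0.2, -0.9]
gripper_width: 0.0577
finger_force: 20.0
```

Call:
jog_arm(delta_rot=[[0,0,0],[0,0,0],[0,0,0],[0,0,0],[0,0,0]], dp=[[0,0,5],[0,0,20],[0,0,35],[0,0,45],[0,0,45]], claw=[50,50,50,50,50])

```text
time: 45.25
position: [0.5509, 0.1328, 0.0791]
ee_rot: [-3.141, -0.003, -3.126]
force: [-0.9, 0.1, -1.7]
gripper_width: 0.0581
finger_force: 20.0
```

```bash
python3 - <<'E'
from look3 import *
T["h"]=("cup",CUP,[.552,.132,.058,0]); T["dis"]=("dispenser",DIS,[.488,.36,.006,0])
P=look(["h","dis"]); save(P["side"],"s13",(100,270,160,340),3); plan(552,132.5,69,180.8)
E
```

```text
h wrist [549.8 133.2  58.    0. ] 0.236
h side [551.8 136.6  58.    0. ] 0.203
dis top [487.5 358.2   6.    0. ] 0.056
dis side [489.  362.1   6.    0. ] 0.109
at [552.2 132.7  81.3] rpy [ 1.7999e+02  4.0000e-02 -1.7914e+02] w 58.1 dp [ 0.2 -0.2 12.3] rot [0.01 0.04 0.06] t 45.7
```

View pics/s13.png

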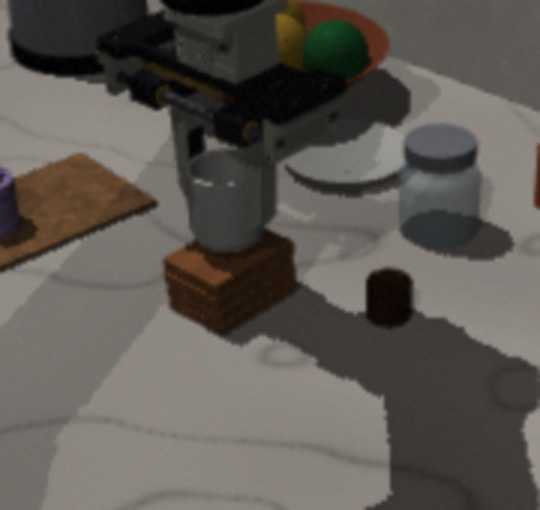

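Side crop: the cup at (227,205) hangs just above the squared pile at (230,280). I lower it gently and release.

Call:
jog_arm(delta_rot=[[0,0,0],[0,0,0],[0,0,0],[0,0,0],[0,0,0]], dp=[[0,0,4],[0,0,7],[0,0,9],[0,0,10.5],[0,0,10.5]], claw=[50,50,50,50,50])

```text
time: 46.2
position: [0.5519, 0.1325, 0.0701]
ee_rot: [-3.141, -0.0, -3.127]
force: [-0.2, 0.0, -1.9]
gripper_width: 0.0579
finger_force: 20.0
```

Call:
jog_arm(delta_rot=[[0,0,0],[0,0,0],[0,0,0]], dp=[[0,0,1],[0,0,2],[0,0,2]], claw=[50,50,50])

```text
time: 46.5
position: [0.5521, 0.1325, 0.0687]
ee_rot: [3.141, 0.0, -3.127]
force: [-0.8, -0.4, 2.0]
gripper_width: 0.058
finger_force: 20.0
```

Call:
jog_arm(delta_rot=[[0,0,0],[0,0,0],[0,0,0],[0,0,0],[0,0,0]], dp=[[0,0,0],[0,0,0],[0,0,0],[0,0,0],[0,0,0]], claw=[65,75,85,93,93])

```text
time: 47.0
position: [0.5521, 0.1325, 0.0684]
ee_rot: [-3.142, 0.0, -3.127]
force: [-0.6, -0.5, 0.3]
gripper_width: 0.0907
finger_force: 0.0
```

Call:
jog_arm(delta_rot=[[0,0,0],[0,0,0],[0,0,0],[0,0,0],[0,0,0]], dp=[[0,0,-20],[0,0,-50],[0,0,-90],[0,0,-120],[12,0,-130]], claw=[93,93,93,93,93])

```text
time: 47.5
position: [0.5421, 0.1325, 0.2013]
ee_rot: [3.14, 0.005, -3.127]
force: [0.8, 0.8, -0.5]
gripper_width: 0.0933
finger_force: 0.0
```

```bash
python3 - <<'E'
from look3 import *
T["h"]=("cup",CUP,[.552,.132,.048,0]); T["dis"]=("dispenser",DIS,[.488,.36,.006,0])
P=look(["h","dis"]); a=P["wrist"]; b=P["side"]
im=np.hstack([cv2.resize(a["color"][100:320,180:330],None,fx=2,fy=2),cv2.resize(b["color"][100:320,80:330],None,fx=2,fy=2)])
cv2.imwrite("pics/f.png",im[:,:,::-1])
print(env.sense()["force"])
E
```

```text
h wrist [551.1 133.1  48.    0. ] 0.05
h side [551.4 131.4  48.    0. ] 0.075
dis wrist [487.7 359.9   6.    0. ] 0.055
dis top [488.1 358.9   6.    0. ] 0.062
dis side [488.8 360.8   6.    0. ] 0.062
[-0.01488027  0.19402168 -0.27318895]
```

View pics/f.png

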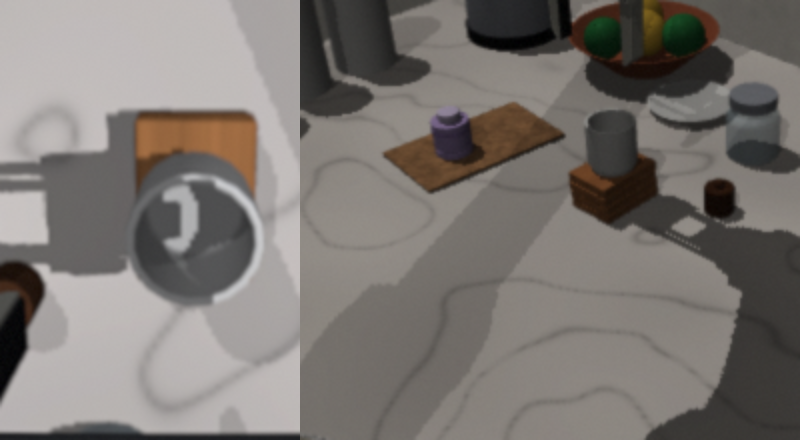

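The cup stands centred on the pile at (612,145), and the dispenser is on the mat at (452,135). I hand the job in.

```bash
python3 -c "
from h import *
print(env.job_done())"
```

```text
the job is handed in; nothing more can be done
None
```

The job is handed in (no verdict was returned): all four wooden coasters are in one square pile with the cup upright in the middle, and the dispenser, which got knocked aside during the run, is back near the middle of the cork mat.

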